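Right the fallen flasks at the vaccination table

TASK

Two white bottles have been knocked over on the vaccination table. Stand each one upright again, cap up, in its own steel tray under the wire shelf: the slim bottle in the small tray, the stout bottle in the large tray. Set them down gently, do not strike the shelf and leave everything else where it is.

Things in the scene. Friction and masses are not known exactly. Their poses are not given: they have to be found in the camera images.
- slim_bottle: slim white plastic bottle with white screw cap, lying on its side on the table on a flat 16 mm wide panel moulded along it (0.5 mm proud; it can roll if pushed). 136 mm tall: round body 48 mm across from the base to 104 mm up, sloping shoulder to 116 mm, then a cap 28 mm across to 136 mm. Origin on its axis, 68 mm from the base; its +z axis points along the bottle to the cap. About 0.2 kg.
- stout_bottle: stout white plastic bottle with white screw cap, lying on its side on the table on a flat 16 mm wide panel moulded along it (0.5 mm proud; it can roll if pushed). 110 mm tall: round body 62 mm across from the base to 80 mm up, sloping shoulder to 92 mm, then a cap 40 mm across to 110 mm. Origin on its axis, 55 mm from the base; its +z axis points along the bottle to the cap. About 0.26 kg.
- small_tray: small square stainless tray fixed on the table under the wire shelf: 82 x 82 mm outside, 76 x 76 mm inside, walls 3 mm thick and 14 mm high, inner floor 3 mm above the table. Origin at the centre of its underside, x and y along its sides.
- large_tray: large square stainless tray fixed on the table under the wire shelf: 110 x 110 mm outside, 104 x 104 mm inside, walls 3 mm thick and 14 mm high, inner floor 3 mm above the table. Origin at the centre of its underside, x and y along its sides. Which tray is nearer the robot varies.
- shelf: fixed steel wire shelf at the right, 440 mm wide (its x), on two 18 mm posts at its outer side (y = -140 mm, x = +-220 mm). Its level of steel bars, 271 to 281 mm above the table, reaches from the posts to y = +60 mm and overhangs both trays, which stand side by side under its inner part. Cartons lie on its outer half; its inner side (+y) is open, no posts. Origin on the table.
- vial_a: bystander: small glass vial with a metal cap, upright, 24 mm across, 45 mm tall, origin at the centre of its underside
- vial_b: bystander: small glass vial with a metal cap, upright, 24 mm across, 45 mm tall, origin at the centre of its underside
- phone: bystander: black phone lying flat, 150 x 72 x 9 mm, origin at the centre of its underside
- carton: bystander: small white carton, 50 x 80 x 70 mm, origin at the centre of its underside
- dish: bystander: flat yellow plastic dish, 110 mm across, 20 mm tall, origin at the centre of its underside
- pen: bystander: white and blue pen lying flat, 140 mm long along its x, 10 mm thick, origin under its middle

How it is judged:
At the end, for the whole second after the job is handed in: Slim bottle in the small tray, stout bottle in the large one, each released, at rest and upright, cap up, leaning under 4.5 degrees, its base flat on the tray floor (within 4 mm), its axis within 18 mm (slim) or 25 mm (stout) of the tray centre along each tray side (x of slim_bottle in the frame of small_tray between -0.018 and 0.018 m and y of slim_bottle in the frame of small_tray between -0.018 and 0.018 m and height (world z) of slim_bottle between 0.067 and 0.076 m and angle between each of slim_bottle, stout_bottle's own z axis and vertical below 0.08 rad and linear speed of each of slim_bottle, stout_bottle below 0.02 m/s and angular speed of each of slim_bottle, stout_bottle below 0.15 rad/s and x of stout_bottle in the frame of large_tray between -0.025 and 0.025 m and y of stout_bottle in the frame of large_tray between -0.025 and 0.025 m and height (world z) of stout_bottle between 0.054 and 0.063 m); the robot touches nothing.
It fails at once if a bottle is dropped, thrown or knocked: it moves faster than 0.35 m/s while the fingers are not holding it ((linear speed of slim_bottle above 0.35 m/s and contact force between the fingers and slim_bottle below 0.2 N) or (linear speed of stout_bottle above 0.35 m/s and contact force between the fingers and stout_bottle below 0.2 N)).
It fails at once if a bottle is pressed on a tray with more than 35 N (contact force between any of slim_bottle, stout_bottle and small_tray above 35 N or contact force between any of slim_bottle, stout_bottle and large_tray above 35 N).
It fails at once if the robot, or a bottle it carries, hits the wire shelf with more than 8 N (contact force between shelf and anything else above 8 N).
It fails at once if a bystander (vials, phone, carton, dish, pen) is moved by more than 25 mm or a vial or the carton is tipped over (distance of any of vial_a, vial_b, phone, carton, dish, pen from where it was at the start of the episode above 0.025 m or angle between any of vial_a, vial_b, carton's own z axis and vertical above 0.5 rad).
It also fails if it takes over 67 s, if anything falls off the work surface, if the arm or the gripper's body presses on something with over 40 N, if the wrist force passes 120 N, or if a joint passes its speed limit or range.

ROBOT

A 7-joint arm with a two-finger parallel gripper is mounted at the origin on the work surface. World frame = base frame: x ahead of the robot, y to its left, z up, the work surface at z = 0. Lengths are in m, angles in rad, forces in N, time in s.
With the tool pointing down it reaches from about 0.35 to 0.9 m from the base axis. Payload 8.1 kg.
Tool frame: the origin (TCP) lies between the finger pads; the fingertips stand 11 mm ahead of it and the grasp point (between the pads) lies 8 mm behind it; z points along the fingers, y is the direction in which the jaws open and shut (so a half turn about z gives the same grasp; the last joint's range is limited). The gripper opens to 92 mm and grips with 3 to 60 N. Pads are 19 mm wide; open, the fingers measure 130 mm over their backs; the gripper's body (75 mm by 190 mm) begins 47 mm behind the grasp point.
Start: joints at [1.136, 0.434, 0.025, 1.573, -0.012, 1.134, -0.075], TCP at [0.204, -0.591, 0.238] pointing down, gripper open.
Joint ranges: [-2.62, 2.62], [-0.44, 2.09], [-1.27, 1.32], [0.08, 2.57], [-1.32, 4.46], [0.12, 2], [-2.74, 2.74]. Speed limits (rad/s): [2.22, 2.22, 3.01, 3.01, 3.14, 3.14, 3.14].

INTERFACE

Orientations are given as a unit quaternion [w, x, y, z].
In Python, from plant import telemetry, grab_frame, arm, finder gives the robot as it stands. The module is installed in compiled form; this text tells all that it offers.
- The arm moves only by the tool drive_tool, never from a script. Its argument "motion" is a list of rows, each a list of 3 entries, a list of its own where there are three numbers: the shift along the tool's x, y, z in m, then the turn, a rotation vector about the tool's x, y, z in degrees, then the opening, from 0 (shut) to 1 (fully open). In form: [[[tx, ty, tz], [ax, ay, az], jaw], ...]. A call has 1 to 12 rows; each row shifts and turns the commanded pose from where the row before left it, along the tool's axes as they then stand; what a row does not reach is not made up. A row lasts 1/10 s, in which the tool goes at most 50 mm and 8.59 degrees, less where a joint would pass 70% of its speed; a pose out of reach is approached as far as the arm can. A call is refused whole if a number of a shift passes 0.05 or a number of a turn 8.59, either way. A call with a gripper value outside its range is refused whole. The fingers move at their own pace and stop on an object; "newtons" is the grip in N (left out, the last holds). Time passes only in rows, so rows that do not move let the fingers close. It gives the time, the measured TCP pose, the force and the opening at its end, in the units of the state.
- telemetry.get_state(): the state, without advancing time (a new reading comes with each control period).
- grab_frame(name): name is "scene" or "top" or "wrist"; returns a dict with "frame" (480x640x3 uint8, red, green, blue), "mtx" (3x3 intrinsics, pixels), "rvec" (rotation vector, rad) and "tvec" (3), from world to camera coordinates, as OpenCV has them. Camera axes: x right, y down, z forward; pixel columns grow to the right and rows downward; lengths in m; the calibration is good to about 2 mm. The wrist camera is an equidistant fisheye: a pixel r from the principal point sees the ray r / f radians off the axis. A picture is of the moment at which its call begins. There is no depth.
- arm.finish_job(): hands the job in, once; it reports no verdict.
Trained networks look in a picture, given as the dict that the camera call returned (one of the last four; its "shot" number tells which), for a name from the list of things; names that differ only in an ending like _2 or _b are one class to them, and where a whole thing is asked for, a point or a joint stands for the part that bears it (a point fixed in the world has none). Each returns a list of dicts, best first, with "p" (0 to 1); they miss things now and then, are a little off and sometimes report something else, mostly with a low value. They report only what shows in the picture. A call takes as long as a camera call.
- finder.spot_in(picture, target): "location" ([row, column] in pixels, amid what is visible of it).
The state is a dict: "time": time; "q": joint angles; "dq": joint speeds; "joint_torque": joint torques, N m; "position": TCP position; "tool_rot": TCP orientation; "contact_force": force on the tool from outside, world axes, zero at the start; "torque": the same for the moment, N m; "finger_gap": finger opening in m.
Only numpy, scipy, OpenCV 4.12 (cv2) and the standard library are available. Lean on these libraries where they do the work, as an engineer would, in place of code of your own. Each camera call takes 0.05 s, during which the arm holds its last target. There are 200 camera calls.

## Working session

There is one attempt and no reset: what is moved stays moved. The work goes in short steps, Python scripts to look and compute and a tool call to move; the robot and the scene stay as the last step left them, time stands still between calls to the robot, and variables do not carry over. Pictures are saved under pics/ and viewed, about 8 in all and at most 12, crops included, and the job is handed in when it is done.

Besides the shell and the picture viewer there is one more tool, called after ">>>" by a JSON object that holds its "op" and its "data", one argument or row to a line. drive_tool: Moves the arm, as the interface text tells. Its arguments: {"type":"object","properties":{"motion":{"type":"array","items":{"type":"array"}},"newtons":{"type":"number"}},"required":["motion"]}

```bash
mkdir -p pics
cat > h.py <<'E'
import numpy as np, cv2
from plant import telemetry, grab_frame, arm, finder
from scipy.spatial.transform import Rotation as R
def shot(name,save=None):
    f=grab_frame(name)
    if save: cv2.imwrite('pics/'+save+'.png',f['frame'][:,:,::-1])
    return f
def pix2world(f,rc,z):
    K=f['mtx'];Rm=cv2.Rodrigues(np.array(f['rvec'],float))[0];t=np.array(f['tvec'],float).ravel()
    d=np.linalg.inv(K)@np.array([rc[1],rc[0],1.]);c=-Rm.T@t;d=Rm.T@d
    return c+d*(z-c[2])/d[2]
def st():
    s=telemetry.get_state();print({k:(np.round(v,3).tolist()) for k,v in s.items() if k in('time','q','position','tool_rot','contact_force','finger_gap')});return s
E
python3 - <<'E'
from h import *
st()
for cam in('top','scene'):
    f=shot(cam,cam+'0');c=-cv2.Rodrigues(np.array(f['rvec'],float))[0].T@np.array(f['tvec']).ravel();print(cam,c)
    for n in ['slim_bottle','stout_bottle','small_tray','large_tray','shelf','vial_a','phone','carton','dish','pen']:
        z={'slim_bottle':.024,'stout_bottle':.031,'shelf':.276}.get(n,.01)
        for d in finder.spot_in(f,n)[:3]:
            print(n,round(d['p'],2),np.round(d['location']),np.round(pix2world(f,d['location'],z),3))
E
```

```text
{'time': 0.0, 'q': [1.136, 0.435, 0.025, 1.574, -0.012, 1.134, -0.075], 'position': [0.203, -0.59, 0.237], 'tool_rot': [-0.001, 0.986, 0.165, -0.0], 'contact_force': [-0.066, 1.285, 0.065], 'finger_gap': 0.092}
top [0.26533837 0.0763212  1.09203635]
slim_bottle 0.62 [196. 314.] [0.55  0.106 0.024]
stout_bottle 0.63 [260. 221.] [0.419 0.294 0.031]
small_tray 0.87 [238. 494.] [ 0.457 -0.259  0.01 ]
small_tray 0.67 [168. 210.] [0.62  0.326 0.01 ]
large_tray 0.86 [156. 483.] [ 0.633 -0.251  0.01 ]
shelf 0.71 [163. 594.] [ 0.527 -0.343  0.276]
vial_a 0.51 [168. 212.] [0.62 0.32 0.01]
phone 0.94 [308. 472.] [ 0.318 -0.206  0.01 ]
carton 0.62 [282. 342.] [0.374 0.052 0.01 ]
dish 0.61 [169. 160.] [0.619 0.43  0.01 ]
dish 0.4 [159. 485.] [ 0.627 -0.254  0.01 ]
pen 0.81 [271. 151.] [0.403 0.441 0.01 ]
scene [1.32866359 0.15113171 0.62886433]
slim_bottle 0.63 [287. 318.] [0.558 0.107 0.024]
stout_bottle 0.86 [247. 420.] [0.416 0.299 0.031]
small_tray 0.64 [252. 140.] [ 0.467 -0.255  0.01 ]
small_tray 0.18 [313. 439.] [0.592 0.32  0.01 ]
large_tray 0.85 [310. 106.] [ 0.644 -0.251  0.01 ]
shelf 0.64 [128.  63.] [ 0.494 -0.336  0.276]
vial_a 0.81 [311. 439.] [0.585 0.321 0.01 ]
vial_a 0.48 [253. 273.] [0.44  0.007 0.01 ]
phone 0.72 [220. 183.] [ 0.334 -0.206  0.01 ]
phone 0.26 [255. 269.] [0.448 0.    0.01 ]
carton 0.79 [228. 301.] [0.341 0.053 0.01 ]
dish 0.82 [325. 508.] [0.609 0.435 0.01 ]
pen 0.66 [260. 498.] [0.415 0.456 0.01 ]
```

View pics/top0.png

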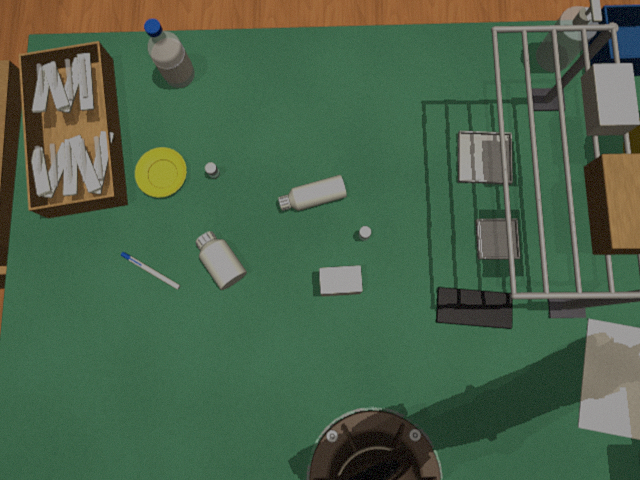

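View pics/scene0.png

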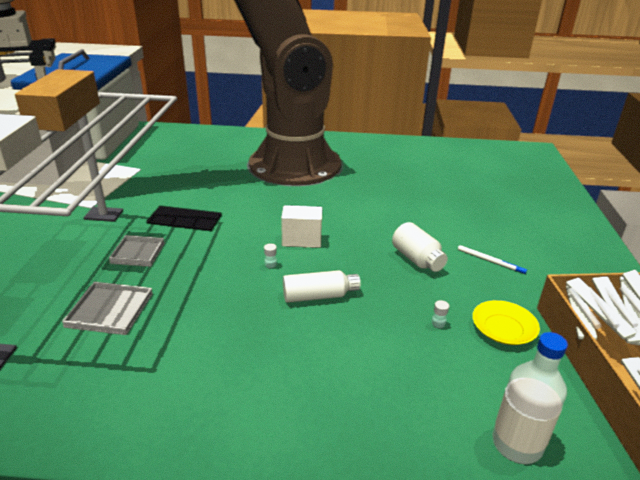

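The top view shows the slim bottle with its cap at (285,203) and base at (343,188). The stout bottle has its cap at (205,240) and base at (232,282). Both caps point to +y. The small tray is at (497,239), the nearer of the two, and the large tray is at (485,157). Next I'll fit the bottle poses by silhouette and zoom in on the trays.

```bash
cat >> h.py <<'E'
PROF={'slim':[(0,.024),(.104,.024),(.116,.014),(.136,.014)],'stout':[(0,.031),(.080,.031),(.092,.020),(.110,.020)]}
def proj(f,P): return cv2.projectPoints(np.asarray(P,float).reshape(-1,1,3),np.array(f['rvec'],float),np.array(f['tvec'],float),np.array(f['mtx'],float),None)[0].reshape(-1,2)
def sil(f,kind,x,y,yaw,shape=(480,640),s=4):
    """silhouette of lying bottle, x,y = axis point mid-height, yaw = cap azimuth"""
    pr=PROF[kind];L=pr[-1][0];r0=pr[0][1]+.0005;m=np.zeros((shape[0]*s,shape[1]*s),np.uint8)
    c=np.array([np.cos(yaw),np.sin(yaw),0]);n=np.array([-c[1],c[0],0]);t=np.linspace(0,2*np.pi,40)
    ring=lambda u,r:np.array([x,y,r0])+c*(u-L/2)+r*(np.cos(t)[:,None]*n+np.sin(t)[:,None]*[0,0,1])
    for (u,r),(v,q) in zip(pr,pr[1:]):
        h=cv2.convexHull((proj(f,np.r_[ring(u,r),ring(v,q)])*s+(s-1)/2).round().astype(np.int32));cv2.fillConvexPoly(m,h,1)
    return m
E
python3 - <<'E'
from h import *
from scipy.optimize import minimize
F={c:shot(c) for c in('top','scene')}
for k,x0 in(('slim',[.555,.106,np.deg2rad(104)]),('stout',[.418,.296,np.deg2rad(55)])):
    M={}
    for c,f in F.items():
        im=f['frame'].astype(int);w=((im[...,0]>im[...,1]*0.85)).astype(np.uint8)
        roi=cv2.dilate(sil(f,k,*x0,s=1),np.ones((25,25)));w&=roi
        w=cv2.morphologyEx(w,cv2.MORPH_CLOSE,np.ones((5,5)))
        n,l,s,_=cv2.connectedComponentsWithStats(w);w=(l==1+np.argmax(s[1:,4])).astype(np.uint8)
        M[c]=np.kron(w,np.ones((4,4),np.uint8))
    def iou(p,cs):
        e=0
        for c in cs:
            m=sil(F[c],k,*p);e+=1-(m&M[c]).sum()/(m|M[c]).sum()
        return e
    for cs in(['top'],['scene'],['top','scene']):
        r=minimize(iou,x0,args=(cs,),method='Nelder-Mead',options=dict(initial_simplex=np.array(x0)+np.array([[0,0,0],[.01,0,0],[0,.01,0],[0,0,.15]]),maxiter=120,xatol=2e-4))
        print(k,cs,np.round(r.x[:2],4),round(np.degrees(r.x[2]),1),round(r.fun,3))
a=F['top']['frame'][120:275,450:545];b=F['scene']['frame'][225:345,50:190]
A=cv2.resize(a,None,fx=3.8,fy=3.8,interpolation=cv2.INTER_CUBIC);B=cv2.resize(b,None,fx=3,fy=3,interpolation=cv2.INTER_CUBIC)
H=max(A.shape[0],B.shape[0]);o=np.zeros((H,A.shape[1]+B.shape[1],3),np.uint8);o[:A.shape[0],:A.shape[1]]=A;o[:B.shape[0],A.shape[1]:]=B
cv2.imwrite('pics/trays.png',o[:,:,::-1]);print(A.shape,B.shape)
# shelf inner bar ends in top
for rc in((30,495),(296,515)): print(pix2world(F['top'],rc,.276))
E
```

```text
slim ['top'] [0.5535 0.1109] 105.1 0.033
slim ['scene'] [0.552  0.1121] 105.1 0.039
slim ['top', 'scene'] [0.5532 0.1114] 105.4 0.085
stout ['top'] [0.4238 0.2991] 34.9 0.032
stout ['scene'] [0.4215 0.2998] 33.2 0.042
stout ['top', 'scene'] [0.4235 0.2992] 34.5 0.089
(589, 361, 3) (360, 420, 3)
[ 0.7605217  -0.20592644  0.276     ]
[ 0.32098677 -0.20161847  0.276     ]
```

View pics/trays.png

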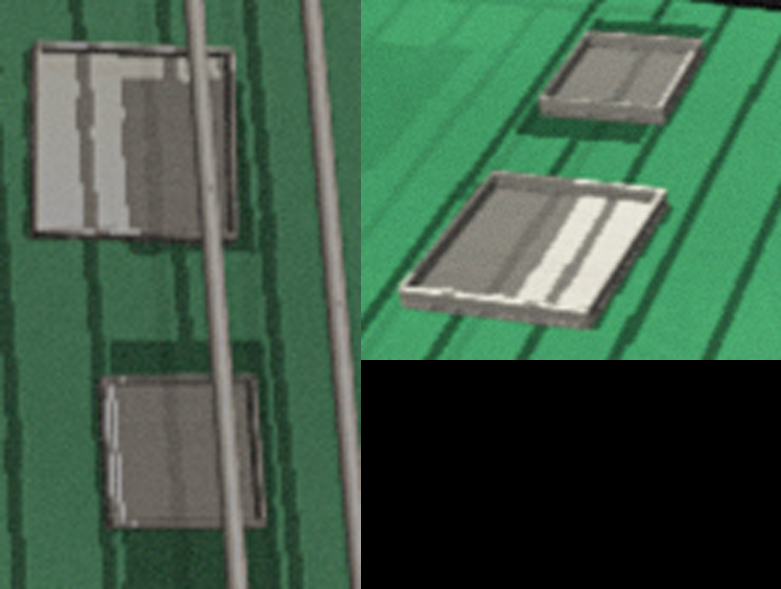

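The crops show both tray rims clearly. In the top crop the large tray's corners are at about (37,42), (236,47), (235,241) and (33,236). The small tray's are at about (103,376), (257,376), (265,525) and (108,528). I'll turn these into positions and move towards the slim bottle, logging joint data for a kinematic fit.

Run:
```python
from h import *
T=shot('top');S=shot('scene')
for n,t,s in(('large',[(37,42),(236,47),(235,241),(33,236)],[(498,174),(665,190),(594,313),(402,289)]),('small',[(103,376),(257,376),(265,525),(108,528)],[(593,34),(704,42),(664,108),(542,98)])):
    for f,p in((T,np.array(t)/3.8+[450,120]),(S,(np.array(s)-[361,0])/3+[50,225])):
        w=np.array([pix2world(f,(r,c),.014)[:2] for c,r in p]);e=np.roll(w,-1,0)-w
        print(n,w.mean(0).round(4),np.linalg.norm(e,axis=1).round(3),np.degrees(np.arctan2(e[:,1],e[:,0])).round(1))
st()
```

```text
large [ 0.629  -0.2543] [0.11  0.112 0.109 0.112] [-93.  174.9  87.2  -4.9]
large [ 0.6327 -0.248 ] [0.105 0.109 0.112 0.106] [ 87.6  -1.3 -94.1 175. ]
small [ 0.4553 -0.2669] [0.082 0.081 0.083 0.083] [-91.2 178.1  90.   -2.3]
small [ 0.4592 -0.2605] [0.078 0.078 0.081 0.078] [ 89.1  -0.9 -91.6 176.7]
{'time': 1.3, 'q': [1.136, 0.434, 0.025, 1.573, -0.012, 1.134, -0.075], 'position': [0.204, -0.591, 0.238], 'tool_rot': [0.0, 0.986, 0.165, -0.0], 'contact_force': [0.588, 0.394, 0.012], 'finger_gap': 0.092}
```

>>> {"op": "drive_tool", "data": {
  "motion": [
    [[0,0,-0.03],[0,0,0],1],
    [[0,0,-0.03],[0,0,0],1],
    [[0,0,-0.02],[0,0,0],1]
  ]
}}

```text
time: 1.6
position: [0.2037, -0.5914, 0.3199]
tool_rot: [0.001, 0.986, 0.165, 0.0]
contact_force: [0.9, -0.8, 0.1]
finger_gap: 0.0918
```

>>> {"op": "drive_tool", "data": {
  "motion": [
    [[0.02,-0.036,-0.007],[0,0,0],1],
    [[0.02,-0.036,-0.007],[0,0,0],1],
    [[0.02,-0.036,-0.007],[0,0,0],1],
    [[0.02,-0.036,-0.007],[0,0,0],1],
    [[0.02,-0.036,-0.007],[0,0,0],1],
    [[0.02,-0.036,-0.007],[0,0,0],1]
  ]
}}

```text
time: 2.2
position: [0.2467, -0.3459, 0.3601]
tool_rot: [0.0, 0.986, 0.165, 0.0]
contact_force: [0.8, -0.1, 0.4]
finger_gap: 0.0918
```

```bash
python3 -c "
from h import *
st()"
```

```text
{'time': 2.2, 'q': [0.92, 0.021, -0.097, 1.81, 0.002, 1.31, -0.416], 'position': [0.247, -0.346, 0.36], 'tool_rot': [0.0, 0.986, 0.165, 0.0], 'contact_force': [0.832, -0.125, 0.395], 'finger_gap': 0.092}
```

>>> {"op": "drive_tool", "data": {
  "motion": [
    [[0.032,-0.0365,0],[0,0,0],1],
    [[0.032,-0.0365,0],[0,0,0],1],
    [[0.032,-0.0365,0],[0,0,0],1],
    [[0.032,-0.0365,0],[0,0,0],1],
    [[0.032,-0.0365,0],[0,0,0],1],
    [[0.032,-0.0365,0],[0,0,0],1]
  ]
}}

```text
time: 2.8
position: [0.3571, -0.0761, 0.3601]
tool_rot: [0.0, 0.986, 0.165, 0.0]
contact_force: [0.9, -1.2, 0.4]
finger_gap: 0.0916
```

```bash
python3 -c "
from h import *
st()"
```

```text
{'time': 2.8, 'q': [0.606, -0.068, -0.493, 1.889, -0.032, 1.311, -1.117], 'position': [0.357, -0.076, 0.36], 'tool_rot': [0.0, 0.986, 0.165, 0.0], 'contact_force': [0.93, -1.16, 0.408], 'finger_gap': 0.092}
```

>>> {"op": "drive_tool", "data": {
  "motion": [
    [[0.0,0,0],[6,6,8],1],
    [[0.0,0,0],[6,6,8],1],
    [[0.0,0,0],[6,6,8],1]
  ]
}}

```text
time: 3.1
position: [0.3576, -0.0778, 0.3604]
tool_rot: [-0.133, 0.986, 0.009, 0.096]
contact_force: [0.3, 0.1, 0.3]
finger_gap: 0.0917
```

```bash
python3 -c "
from h import *
st()"
```

```text
{'time': 3.1, 'q': [0.74, -0.116, -0.312, 1.981, -0.383, 1.231, -1.003], 'position': [0.358, -0.078, 0.36], 'tool_rot': [-0.133, 0.986, 0.009, 0.096], 'contact_force': [0.293, 0.103, 0.334], 'finger_gap': 0.092}
```

```bash
cat > kin.py <<'E'
import numpy as np, itertools
from scipy.spatial.transform import Rotation as R
from scipy.optimize import least_squares
D=[([1.136,.434,.025,1.573,-.012,1.134,-.075],[.2037,-.591,.238],[0,.986,.165,0]),
([.92,.021,-.097,1.81,.002,1.31,-.416],[.2467,-.3459,.3601],[0,.986,.165,0]),
([.606,-.068,-.493,1.889,-.032,1.311,-1.117],[.3571,-.0761,.3601],[0,.986,.165,0]),
([.74,-.116,-.312,1.981,-.383,1.231,-1.003],[.3576,-.0778,.3604],[-.133,.986,.009,.096])]
def fk(p,s,q):
    h,L1,L2,d,a,b,y0,yt=p
    q=np.asarray(q,float);Z=lambda t:R.from_euler('z',t);Y=lambda t:R.from_euler('y',t)
    r=Z(y0+s[0]*q[0]);x=np.array([0,0,h]);P=[x]
    r=r*Y(q[1]);x=x+r.apply([0,0,L1]);P.append(x);r=r*Z(s[1]*q[2]);x=x+r.apply([a,0,0]);r=r*Y(q[3]);x=x+r.apply([-a,0,0])
    r=r*Z(s[2]*q[4]);x=x+r.apply([0,0,L2]);P.append(x);r=r*Y(q[5]);x=x+r.apply([b,0,0]);r=r*Z(s[3]*q[6]+yt);x=x+r.apply([0,0,d])
    return x,r,P
def res(p,s):
    e=[]
    for q,x,w in D:
        X,r,_=fk(p,s,q);t=R.from_quat(np.array(w)[[1,2,3,0]]);e+=list((X-x))+list((r.inv()*t).as_rotvec()*.3)
    return e+[.001*p[4],.001*p[5]]
if __name__=='__main__':
    out=[]
    for s in itertools.product((1,-1),repeat=4):
        for y0 in(0,3.1):
          for yt in (0,1.5,3,-1.5):
            f=least_squares(res,[.3,.4,.4,.25,0,0,y0,yt],args=(s,));out.append((f.cost,s,f.x))
    out.sort(key=lambda o:o[0])
    for o in out[:5]:print(o[0],o[1],o[2].round(4))
    print(np.round(res(out[0][2],out[0][1]),4))
E
python3 kin.py
```

```text
0.00028990897569318734 (-1, -1, -1, -1) [ 0.1976  0.5948  0.4448  0.3054 -0.0107  0.0129 -0.1038  1.4684]
0.000289908975693193 (-1, -1, -1, -1) [ 0.1976  0.5948  0.4448  0.3054 -0.0107  0.0129 -0.1038  1.4684]
0.0002899089756931969 (-1, -1, -1, -1) [ 0.1976  0.5948  0.4448  0.3054 -0.0107  0.0129 -0.1038  1.4684]
0.0002899089756932113 (-1, -1, -1, -1) [ 0.1976  0.5948  0.4448  0.3054 -0.0107  0.0129 -0.1038  1.4684]
0.0026982648300659874 (-1, -1, 1, -1) [ 0.6677 -0.5158  0.3049 -0.0522  0.2395  1.0029  3.0277  4.6621]
[-0.01   -0.0047  0.0007  0.0002 -0.0001 -0.0003  0.0024  0.0125  0.0022
  0.0002 -0.0001 -0.0002  0.006   0.0109  0.0009  0.0006 -0.0002 -0.0004
  0.0033 -0.0019 -0.0038  0.0062 -0.008   0.0009 -0.      0.    ]
```

```bash
python3 - <<'E'
s=open('kin.py').read()
s=s.replace("h,L1,L2,d,a,b,y0,yt=p","h,L1,L2,d,a,b,y0,yt,sx,sy,ey=p").replace("x=np.array([0,0,h]);P=[x]","x=r.apply([sx,sy,h]);P=[x]").replace("x=x+r.apply([a,0,0]);","x=x+r.apply([a,ey,0]);").replace(".001*p[5]]",".001*p[5],.003*p[8],.003*p[9],.003*p[10]]").replace("y0,yt],args","y0,yt,0,0,0],args")
open('kin.py','w').write(s)
E
python3 kin.py
```

```text
3.836281107619289e-07 (-1, -1, -1, -1) [ 2.721e-01  5.582e-01  4.271e-01  3.604e-01  0.000e+00 -1.200e-03
  2.000e-04  1.571e+00 -1.000e-03 -3.600e-02 -1.780e-02]
3.836281107619746e-07 (-1, -1, -1, -1) [ 2.721e-01  5.582e-01  4.271e-01  3.604e-01  0.000e+00 -1.200e-03
  2.000e-04  1.571e+00 -1.000e-03 -3.600e-02 -1.780e-02]
3.8362811076202914e-07 (-1, -1, -1, -1) [ 2.721e-01  5.582e-01  4.271e-01  3.604e-01  0.000e+00 -1.200e-03
  2.000e-04  1.571e+00 -1.000e-03 -3.600e-02 -1.780e-02]
3.8362811076442423e-07 (-1, -1, -1, -1) [ 2.7210e-01  5.5820e-01  4.2710e-01  3.6040e-01  0.0000e+00 -1.2000e-03
  6.2834e+00  1.5710e+00 -1.0000e-03 -3.6000e-02 -1.7800e-02]
3.836281108017135e-07 (-1, -1, -1, -1) [ 2.721e-01  5.582e-01  4.271e-01  3.604e-01  0.000e+00 -1.200e-03
  2.000e-04  1.571e+00 -1.000e-03 -3.600e-02 -1.780e-02]
[-0.     -0.      0.      0.0002 -0.0001  0.0001  0.      0.     -0.0001
  0.0002 -0.0001  0.0002 -0.     -0.      0.0001  0.0005 -0.0003  0.
 -0.      0.     -0.     -0.0002 -0.0002 -0.0003  0.     -0.     -0.
 -0.0001 -0.0001]
```

```bash
cat > sim.py <<'E'
from kin import *
S=(-1,)*4
P=least_squares(res,[.27,.56,.43,.36,0,0,0,1.57,0,-.036,-.018],args=(S,)).x
LO=np.array([-2.62,-.44,-1.27,.08,-1.32,.12,-2.74]);HI=np.array([2.62,2.09,1.32,2.57,4.46,2,2.74])
def err(q,x,r):
    X,Q,_=fk(P,S,q);return np.r_[x-X,(r*Q.inv()).as_rotvec()]
def jac(q):
    X,Q,_=fk(P,S,q);J=np.zeros((6,7))
    for i in range(7):
        d=np.array(q,float);d[i]+=1e-5;x,r,_=fk(P,S,d);J[:,i]=np.r_[x-X,(r*Q.inv()).as_rotvec()]/1e-5
    return J
def track(q,x,r,n=3):
    for _ in range(n): q=np.clip(q+np.linalg.pinv(jac(q),rcond=.02)@err(q,x,r),LO,HI)
    return q
def ik(x,r,q0s):
    best=None
    for q0 in q0s:
        f=least_squares(lambda q:np.r_[err(q,x,r)*[1,1,1,.4,.4,.4]*10 if False else err(q,x,r)*np.array([10,10,10,4,4,4]),.002*(q-(LO+HI)/2)],np.clip(q0,LO+.01,HI-.01),bounds=(LO,HI))
        e=np.linalg.norm(err(f.x,x,r)[:3]);a=np.linalg.norm(err(f.x,x,r)[3:])
        if best is None or f.cost<best[0]: best=(f.cost,f.x,e,a)
    return best
def up(h,a,flip):
    """upright tool: heading h, pitched a below horizontal; flip=+1: tool x on the cap side"""
    z=np.array([np.cos(a)*np.cos(h),np.cos(a)*np.sin(h),-np.sin(a)]);y=np.cross([0,0,1.],[np.cos(h),np.sin(h),0])*-1
    y=-y if flip>0 else y   # x=y×z
    x=np.cross(y,z);return R.from_matrix(np.c_[x,y,z])
def lying(c,a,flip):
    """tool grasping bottle lying with cap azimuth c (radians)"""
    k=np.array([-np.sin(c),np.cos(c),0]) # turn that lays cap from up to c: about up x c
    return R.from_rotvec(np.pi/2*np.cross([0,0,1],[np.cos(c),np.sin(c),0]))*up(c,a,flip)
E
python3 - <<'E'
from sim import *
q=np.array(D[0][0]);r0=R.from_quat([.986,.165,0,0])
for x0,x1 in(([.2037,-.591,.32],[.2467,-.3459,.3601]),([.2467,-.3459,.3601],[.3571,-.0761,.3601])):
    for t in np.linspace(0,1,13): q=track(q,np.array(x0)+t*(np.array(x1)-x0),r0)
    print(q.round(3))
d=np.deg2rad
for a in(0,25):print('lying z',lying(d(34.5),d(a),1).as_matrix().round(2).tolist(), 'up x',up(d(-30),d(a),1).as_matrix()[:,0].round(2))
rng=np.random.default_rng(0);q0s=[D[0][0],D[3][0]]+[rng.uniform(LO,HI) for _ in range(6)]
for n,ctr,gz,hs in(('small',(.457,-.264),.066,(-90,-60,-30)),('large',(.63,-.252),.051,(-90,-60,-40,-22))):
  for a in(15,25,35):
    for h in hs:
      for fl in(1,-1):
        r=up(d(h),d(a),fl);x=np.array([*ctr,gz])+r.apply([0,0,.008]);b=ik(x,r,q0s)
        _,_,PP=fk(P,S,b[1]);print(n,a,h,fl,b[1].round(2),'err',b[2].round(3),b[3].round(3),'elb',PP[1].round(2),'wr',PP[2].round(2)) if b[2]<.003 and b[3]<.02 else None
E
```

```text
[ 0.924  0.022 -0.101  1.809  0.002  1.311 -0.417]
[ 0.615 -0.066 -0.5    1.888 -0.033  1.312 -1.116]
lying z [[-0.82, -0.57, 0.0], [-0.57, 0.82, 0.0], [-0.0, -0.0, -1.0]] up x [ 0.  0. -1.]
lying z [[-0.75, -0.57, -0.35], [-0.51, 0.82, -0.24], [0.42, -0.0, -0.91]] up x [-0.37  0.21 -0.91]
small 15 -90 1 [-0.32  0.98  0.05  2.17  1.28  1.26 -1.56] err 0.0 0.0 elb [0.45 0.11 0.58] wr [0.46 0.08 0.16]
small 15 -90 -1 [-0.19  0.98 -0.12  2.16  1.32  1.41  1.55] err 0.0 0.0 elb [0.46 0.05 0.59] wr [0.46 0.08 0.16]
small 15 -60 1 [-0.03  1.1  -0.32  2.54  1.87  1.73 -1.93] err 0.0 0.0 elb [ 0.5  -0.02  0.53] wr [0.29 0.03 0.16]
small 15 -60 -1 [-0.35  1.1   0.07  2.57  1.91  1.39  1.03] err 0.0 0.0 elb [0.48 0.14 0.53] wr [0.29 0.03 0.16]
small 25 -90 1 [-0.23  0.85 -0.01  2.2   1.3   1.16 -1.47] err 0.0 0.0 elb [0.41 0.06 0.64] wr [0.46 0.05 0.22]
small 25 -90 -1 [-0.11  0.85 -0.16  2.19  1.33  1.28  1.65] err 0.0 0.0 elb [0.42 0.01 0.64] wr [0.46 0.05 0.22]
small 25 -60 1 [ 0.09  0.92 -0.4   2.56  1.93  1.53 -1.74] err 0.0 0.0 elb [ 0.44 -0.08  0.61] wr [0.3  0.01 0.22]
small 25 -60 -1 
[... 2639 characters left out ...]
e 35 -60 1 [ 0.11  0.79 -0.29  2.13  1.84  1.07 -1.22] err 0.0 0.0 elb [ 0.39 -0.08  0.66] wr [ 0.49 -0.    0.25]
large 35 -60 -1 [-0.27  0.79  0.23  2.16  1.85  0.74  1.75] err 0.0 0.0 elb [0.39 0.07 0.66] wr [ 0.49 -0.    0.25]
large 35 -40 1 [ 0.44  0.81 -0.53  2.28  2.31  1.13 -1.16] err 0.0 0.0 elb [ 0.35 -0.2   0.66] wr [ 0.41 -0.07  0.25]
large 35 -40 -1 [-0.24  0.8   0.36  2.34  2.62  0.78  1.33] err 0.0 0.0 elb [0.4  0.06 0.66] wr [ 0.41 -0.07  0.25]
large 35 -22 1 [ 0.8   0.88 -0.74  2.33  2.69  1.04 -0.92] err 0.0 0.0 elb [ 0.27 -0.33  0.63] wr [ 0.36 -0.14  0.25]
large 35 -22 -1 [-0.01  0.79  0.34  2.4   3.16  0.96  1.28] err 0.0 0.0 elb [ 0.4  -0.03  0.66] wr [ 0.36 -0.14  0.25]
```

```bash
cat > plan.py <<'E'
from sim import *
from scipy.spatial.transform import Slerp
d=np.deg2rad;G=np.array([0,0,.008])
def run(q,wps,verbose=True):
    """wps: (label, grasp point, rot). straight line + slerp; prints q at each wp and min limit margin"""
    x,r,_=fk(P,S,q);ok=True
    for lab,g,rt in wps:
        xt=np.array(g)+rt.apply(G)
        n=int(max(np.linalg.norm(xt-x)/.04,np.degrees((r.inv()*rt).magnitude())/8,1))+1
        sl=Slerp([0,1],R.concatenate([r,rt]));mm=9;me=0;mv=0
        for t in np.linspace(0,1,n+1)[1:]:
            q0=q;q=track(q,x+t*(xt-x),sl(t));mm=min(mm,(q-LO).min(),(HI-q).min());me=max(me,np.linalg.norm(err(q,x+t*(xt-x),sl(t))));mv=max(mv,abs(q-q0).max())
        if verbose:print(f'{lab:10s} n={n} {q.round(2)} margin {mm:.2f} err {me:.3f} maxdq {mv:.2f} wr {fk(P,S,q)[2][2].round(2)}')
        x,r=xt,rt
    return q
E
python3 - <<'E'
from plan import *
q0=np.array(D[3][0]);c=d(34.5);cs=d(105.3)
ST=np.array([.4235,.299,.0315])-.008*np.array([np.cos(c),np.sin(c),0]);SL=np.array([.5532,.1112,.029])-.006*np.array([np.cos(cs),np.sin(cs),0])
print(ST,SL)
Zz=lambda p,z:[p[0],p[1],z]
for a in(25,):
 for fl in(1,-1):
  A=d(a);print('stout fl',fl)
  L=lambda h:lying(d(h),A,fl);U=lambda h:up(d(h),A,fl)
  w=[('pre',Zz(ST,.25),lying(c,A,fl)),('grasp',ST,lying(c,A,fl)),('lift',Zz(ST,.2),lying(c,A,fl))]
  w+=[('yaw0',(.5,.2,.25),L(0)),('yaw-45',(.55,.1,.25),L(-45)),('yaw-90',(.6,.0,.25),L(-90)),('up',(.62,-.08,.2),U(-90)),('front',(.63,-.12,.085),U(-90)),('in',(.63,-.252,.085),U(-90)),('down',(.63,-.252,.051),U(-90)),('back',(.63,-.1,.08),U(-90))]
  q=run(q0,w)
  w=[('away',(.58,.05,.25),L(-90))]
  for hh in (([-180,-255.]) if 0 else ([0,60])): w.append((f'y{hh}',Zz(SL,.25),L(hh)))
  w+=[('pre',Zz(SL,.25),lying(cs,A,fl)),('grasp',SL,lying(cs,A,fl)),('lift',Zz(SL,.25),lying(cs,A,fl)),('y60',(.54,.08,.28),L(60)),('y0',(.52,.04,.28),L(0)),('y-45',(.5,0,.28),L(-45)),('y-90',(.48,-.02,.28),L(-90)),('up',(.46,-.06,.2),U(-90)),('front',(.457,-.13,.1),U(-90)),('in',(.457,-.264,.1),U(-90)),('down',(.457,-.264,.066),U(-90))]
  run(q,w)
E
```

```text
[0.41690699 0.29446875 0.0315    ] [0.55478324 0.10541266 0.029     ]
stout fl 1
pre        n=19 [-1.4   1.17  1.32  1.74 -0.89  2.   -2.74] margin 0.00 err 1.265 maxdq 0.71 wr [0.52 0.4  0.38]
grasp      n=6 [-1.38  1.49  1.32  1.9  -1.2   1.94 -2.74] margin 0.00 err 1.222 maxdq 0.06 wr [0.5  0.34 0.22]
lift       n=5 [-1.39  1.24  1.32  1.79 -0.94  2.   -2.74] margin 0.00 err 1.205 maxdq 0.06 wr [0.52 0.38 0.34]
yaw0       n=5 [-1.08  1.2   1.32  1.75 -1.05  2.   -2.74] margin 0.00 err 1.490 maxdq 0.06 wr [0.62 0.21 0.37]
yaw-45     n=6 [-0.83  1.14  1.32  1.92 -1.25  2.   -2.74] margin 0.00 err 1.856 maxdq 0.05 wr [0.59 0.01 0.37]
yaw-90     n=6 [-0.55  1.14  1.32  2.07 -1.32  2.   -2.74] margin 0.00 err 2.150 maxdq 0.06 wr [ 0.51 -0.16  0.35]
up         n=12 [ 2.62  2.09 -1.27  2.57 -1.32  0.12 -1.18] margin 0.00 err 2.727 maxdq 4.00 wr [-0.02 -0.22  0.1 ]
front      n=4 [ 2.62  2.09 -1.27  2.57 -1.32  0.12  2.74] margin 0.00 err 2.564 maxdq 3.92 wr [-0.02 -0.22  0.1 ]
in         n=4 [ 2.62  2.09 -1.27  2.57 -1.32  0.12  2.74] margin 0.00 err 2.563 maxdq 0.00 wr [-0.02 -0.22  0.1
[... 3941 characters left out ...]
0.08 wr [0.67 0.04 0.6 ]
y-45       n=6 [-0.56  0.57  1.02  1.65 -0.6   1.64 -1.76] margin 0.30 err 0.000 maxdq 0.07 wr [ 0.6 -0.1  0.6]
y-90       n=6 [-0.67  0.48  1.3   1.91 -0.8   1.48 -2.24] margin 0.02 err 0.000 maxdq 0.08 wr [ 0.48 -0.17  0.6 ]
up         n=12 [-1.42  1.38  1.32  2.12 -0.32  0.9  -2.74] margin 0.00 err 0.427 maxdq 0.15 wr [0.44 0.28 0.26]
front      n=4 [-1.29  1.54  1.32  2.19 -0.59  0.7  -2.74] margin 0.00 err 0.369 maxdq 0.07 wr [0.45 0.19 0.21]
in         n=4 [-1.01  1.44  1.32  2.27 -0.6   0.34 -2.71] margin 0.00 err 0.128 maxdq 0.09 wr [0.46 0.06 0.25]
down       n=2 [-1.    1.48  1.26  2.26 -0.64  0.32 -2.74] margin 0.00 err 0.000 maxdq 0.03 wr [0.46 0.06 0.21]
```

```bash
cat >> plan.py <<'E'
def now():
    from plant import telemetry
    s=telemetry.get_state();w=s['tool_rot'];return np.array(s['q']),np.array(s['position']),R.from_quat([w[1],w[2],w[3],w[0]]),s
def seg(wps,vmax=.04,wmax=8.,state=None):
    """wps: (label,grasp point,rot[,rows]); prints rows in tool axes"""
    q,x,r,s=now();print('t',s['time'],'pos',x.round(4),'F',np.round(s['contact_force'],1),'gap',round(s['finger_gap'],4))
    for wp in wps:
        lab,g,rt=wp[:3];xt=np.array(g)+rt.apply(G);wv=(r.inv()*rt).as_rotvec()
        n=wp[3] if len(wp)>3 else int(np.ceil(max(np.linalg.norm(xt-x)/vmax,np.degrees(abs(wv).max())/wmax,1)))
        while 1:
            wd=np.round(np.degrees(wv/n),2);M=np.zeros((3,3));rr=r
            for k in range(n): M+=rr.as_matrix();rr=rr*R.from_rotvec(np.radians(wd))
            sh=np.round(np.linalg.solve(M,xt-x),4)
            if abs(sh).max()<=.05 and np.linalg.norm(sh)<=.05 or len(wp)>3: break
            n+=1
        mm=9;me=0;mv=0
        for k in range(n):
            x=x+r.apply(sh);r=r*R.from_rotvec(np.radians(wd));q0=q;q=track(q,x,r);mm=min(mm,(q-LO).min(),(HI-q).min());me=max(me,np.linalg.norm(err(q,x,r)));mv=max(mv,abs(q-q0).max())
        print(f'{lab:8s} n={n} {sh.tolist()},{wd.tolist()} | q {q.round(2)} marg {mm:.2f} err {me:.3f} dq {mv:.2f} zTCP {x[2]:.3f}')
c=d(34.5);cs=d(105.3);A=d(25)
ST=np.array([.4169,.2945,.0315]);SL=np.array([.5548,.1054,.029])
Zz=lambda p,z:[p[0],p[1],z]
L=lambda h:lying(d(h),A,1)
U=lambda h:up(d(h),A,1)
E
python3 - <<'E'
from plan import *
seg([('a',(.40,.0,.33),L(-90)),('b',(.42,.12,.3),L(-30)),('pre',Zz(ST,.12),lying(c,A,1)),('grasp',ST,lying(c,A,1))])
E
```

```text
t 3.1 pos [ 0.3576 -0.0778  0.3604] F [0.3 0.1 0.3] gap 0.0917
a        n=11 [0.0067, -0.0022, 0.0065],[1.43, -0.07, -7.83] | q [ 0.6   0.09 -0.4   1.91 -0.41  1.26  0.36] marg 0.35 err 0.000 dq 0.14 zTCP 0.323
b        n=7 [0.0117, 0.01, 0.0102],[3.62, -0.0, -7.76] | q [ 0.29  0.37 -0.63  1.68 -0.11  1.45  0.74] marg 0.55 err 0.000 dq 0.06 zTCP 0.293
pre      n=8 [-0.0085, 0.0225, 0.0209],[3.41, -0.0, -7.31] | q [-0.22  0.78 -0.77  1.6   0.37  1.4   1.08] marg 0.50 err 0.000 dq 0.07 zTCP 0.113
grasp    n=3 [-0.0125, -0.0001, 0.0268],[0.01, -0.0, 0.0] | q [-0.25  0.88 -0.73  1.64  0.44  1.26  1.04] marg 0.51 err 0.000 dq 0.05 zTCP 0.024
```

>>> {"op": "drive_tool", "data": {
  "motion": [
    [[0.0067,-0.0022,0.0065],[1.43,-0.07,-7.83],1],
    [[0.0067,-0.0022,0.0065],[1.43,-0.07,-7.83],1],
    [[0.0067,-0.0022,0.0065],[1.43,-0.07,-7.83],1],
    [[0.0067,-0.0022,0.0065],[1.43,-0.07,-7.83],1],
    [[0.0067,-0.0022,0.0065],[1.43,-0.07,-7.83],1],
    [[0.0067,-0.0022,0.0065],[1.43,-0.07,-7.83],1],
    [[0.0067,-0.0022,0.0065],[1.43,-0.07,-7.83],1],
    [[0.0067,-0.0022,0.0065],[1.43,-0.07,-7.83],1],
    [[0.0067,-0.0022,0.0065],[1.43,-0.07,-7.83],1],
    [[0.0067,-0.0022,0.0065],[1.43,-0.07,-7.83],1],
    [[0.0067,-0.0022,0.0065],[1.43,-0.07,-7.83],1]
  ]
}}

```text
time: 4.2
position: [0.3993, 0.0029, 0.322]
tool_rot: [-0.154, 0.688, 0.693, 0.151]
contact_force: [-0.6, 0.7, 0.4]
finger_gap: 0.0918
```

>>> {"op": "drive_tool", "data": {
  "motion": [
    [[0.0117,0.01,0.0102],[3.62,0,-7.76],1],
    [[0.0117,0.01,0.0102],[3.62,0,-7.76],1],
    [[0.0117,0.01,0.0102],[3.62,0,-7.76],1],
    [[0.0117,0.01,0.0102],[3.62,0,-7.76],1],
    [[0.0117,0.01,0.0102],[3.62,0,-7.76],1],
    [[0.0117,0.01,0.0102],[3.62,0,-7.76],1],
    [[0.0117,0.01,0.0102],[3.62,0,-7.76],1]
  ]
}}

```text
time: 4.9
position: [0.4163, 0.122, 0.2913]
tool_rot: [-0.211, 0.25, 0.944, 0.054]
contact_force: [0.5, 0.0, -0.2]
finger_gap: 0.0919
```

Run:
```python
from plan import *
print(now()[0].round(2))
seg([('pre',Zz(ST,.12),lying(c,A,1)),('grasp',ST,lying(c,A,1))])
```

```text
[ 0.29  0.37 -0.64  1.69 -0.11  1.45  0.74]
t 4.9 pos [0.4163 0.122  0.2913] F [ 0.5  0.  -0.2] gap 0.0919
pre      n=8 [-0.0086, 0.0225, 0.0206],[3.37, -0.03, -7.27] | q [-0.22  0.78 -0.78  1.6   0.38  1.4   1.08] marg 0.49 err 0.000 dq 0.07 zTCP 0.113
grasp    n=3 [-0.0125, -0.0001, 0.0267],[0.0, 0.01, 0.01] | q [-0.25  0.89 -0.73  1.64  0.45  1.27  1.04] marg 0.51 err 0.000 dq 0.05 zTCP 0.024
```

>>> {"op": "drive_tool", "data": {
  "motion": [
    [[-0.0086,0.0225,0.0206],[3.37,-0.03,-7.27],1],
    [[-0.0086,0.0225,0.0206],[3.37,-0.03,-7.27],1],
    [[-0.0086,0.0225,0.0206],[3.37,-0.03,-7.27],1],
    [[-0.0086,0.0225,0.0206],[3.37,-0.03,-7.27],1],
    [[-0.0086,0.0225,0.0206],[3.37,-0.03,-7.27],1],
    [[-0.0086,0.0225,0.0206],[3.37,-0.03,-7.27],1],
    [[-0.0086,0.0225,0.0206],[3.37,-0.03,-7.27],1],
    [[-0.0086,0.0225,0.0206],[3.37,-0.03,-7.27],1],
    [[0,0,0],[0,0,0],1]
  ]
}}

```text
time: 5.8
position: [0.4097, 0.2959, 0.1108]
tool_rot: [-0.209, -0.293, 0.931, -0.063]
contact_force: [-0.4, 0.5, 0.9]
finger_gap: 0.0918
```

Run:
```python
from plan import *
from h import shot
seg([('grasp',ST,lying(c,A,1))])
import cv2
a=shot('wrist')['frame'];b=shot('scene')['frame'][80:400,280:600]
o=np.zeros((360,840-40,3),np.uint8);o[:360,:480]=cv2.resize(a,(480,360));o[:320,480:800]=b
cv2.imwrite('pics/pre1.png',o[:,:,::-1])
```

```text
t 5.8 pos [0.4097 0.2959 0.1108] F [-0.4  0.5  0.9] gap 0.0918
grasp    n=3 [-0.0128, -0.0018, 0.0259],[0.02, -0.06, 0.16] | q [-0.25  0.89 -0.73  1.64  0.45  1.27  1.04] marg 0.50 err 0.000 dq 0.04 zTCP 0.024
```

View pics/pre1.png

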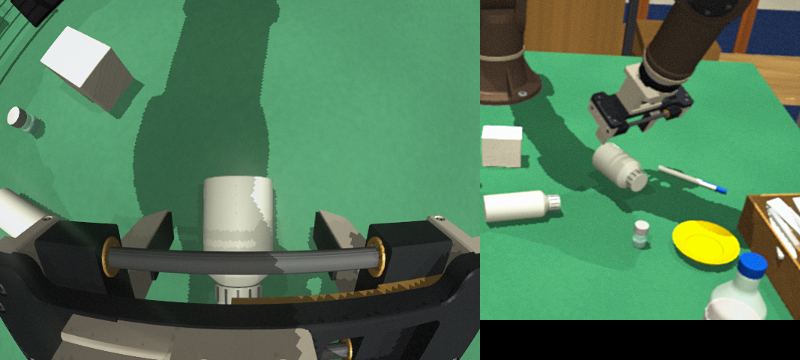

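The wrist view shows the stout bottle centred between the fingers, its axis at column 238 with the fingers at 172 and 315. The gripper is wide along the jaw axis, as I assumed. Next I descend, grip and lift.

>>> {"op": "drive_tool", "data": {
  "motion": [
    [[-0.0128,-0.0018,0.0259],[0,0,0],1],
    [[-0.0128,-0.0018,0.0259],[0,0,0.2],1],
    [[-0.0128,-0.0018,0.0259],[0,0,0.2],1],
    [[0,0,0],[0,0,0],0.9],
    [[0,0,0],[0,0,0],0.5],
    [[0,0,0],[0,0,0],0.4],
    [[0,0,0],[0,0,0],0.4],
    [[0,0,0],[0,0,0],0.4],
    [[0,0,0],[0,0,0],0.4]
  ],
  "newtons": 25
}}

```text
time: 6.8
position: [0.419, 0.2904, 0.0279]
tool_rot: [-0.206, -0.284, 0.934, -0.063]
contact_force: [-0.8, 2.4, 7.6]
finger_gap: 0.0611
```

Run:
```python
from plan import *
seg([('lift',Zz(ST,.25),lying(c,A,1)),('y0',(.5,.2,.27),L(0)),('y-45',(.55,.1,.27),L(-45)),('y-90',(.6,0,.27),L(-90)),('up',(.62,-.08,.2),U(-90))])
```

```text
t 6.8 pos [0.419  0.2904 0.0279] F [-0.8  2.4  7.6] gap 0.0611
lift     n=6 [0.0155, 0.0007, -0.0323],[0.03, 0.03, -0.1] | q [-0.2   0.65 -0.82  1.47  0.29  1.63  1.12] marg 0.37 err 0.000 dq 0.07 zTCP 0.243
y0       n=4 [-0.0077, -0.0295, -0.0091],[-3.64, -0.0, 7.81] | q [ 0.03  0.62 -0.69  1.39  0.13  1.61  0.92] marg 0.37 err 0.000 dq 0.06 zTCP 0.263
y-45     n=6 [-0.0123, -0.013, -0.0057],[-3.17, -0.0, 6.8] | q [ 0.26  0.55 -0.53  1.47 -0.1   1.42  0.58] marg 0.41 err 0.000 dq 0.06 zTCP 0.263
y-90     n=6 [-0.0174, 0.0006, -0.0081],[-3.17, 0.0, 6.79] | q [ 0.41  0.46 -0.38  1.58 -0.29  1.18  0.19] marg 0.61 err 0.000 dq 0.07 zTCP 0.263
up       n=12 [-0.0063, 0.0016, 0.0082],[0.0, -7.5, 0.0] | q [-0.51  0.76  0.09  1.68  0.92  1.46 -0.92] marg 0.54 err 0.000 dq 0.13 zTCP 0.197
```

>>> {"op": "drive_tool", "data": {
  "motion": [
    [[0.004,0,-0.009],[0,0,0],0.4],
    [[0.0155,0.0007,-0.0323],[0,0,0],0.4],
    [[0.0155,0.0007,-0.0323],[0,0,0],0.4],
    [[0.0155,0.0007,-0.0323],[0,0,0],0.4],
    [[0.0155,0.0007,-0.0323],[0,0,0],0.4],
    [[0.0155,0.0007,-0.0323],[0,0,0],0.4],
    [[0.0155,0.0007,-0.0323],[0,0,0],0.4]
  ]
}}

```text
time: 7.5
position: [0.414, 0.2911, 0.2532]
tool_rot: [-0.206, -0.284, 0.934, -0.065]
contact_force: [0.5, 0.3, -2.1]
finger_gap: 0.0619
```

>>> {"op": "drive_tool", "data": {
  "motion": [
    [[-0.0077,-0.0295,-0.0091],[-3.64,0,7.81],0.4],
    [[-0.0077,-0.0295,-0.0091],[-3.64,0,7.81],0.4],
    [[-0.0077,-0.0295,-0.0091],[-3.64,0,7.81],0.4],
    [[-0.0077,-0.0295,-0.0091],[-3.64,0,7.81],0.4],
    [[-0.0123,-0.013,-0.0057],[-3.17,0,6.8],0.4],
    [[-0.0123,-0.013,-0.0057],[-3.17,0,6.8],0.4],
    [[-0.0123,-0.013,-0.0057],[-3.17,0,6.8],0.4],
    [[-0.0123,-0.013,-0.0057],[-3.17,0,6.8],0.4],
    [[-0.0123,-0.013,-0.0057],[-3.17,0,6.8],0.4],
    [[-0.0123,-0.013,-0.0057],[-3.17,0,6.8],0.4]
  ]
}}

```text
time: 8.5
position: [0.5455, 0.0991, 0.2718]
tool_rot: [-0.198, 0.381, 0.899, 0.083]
contact_force: [0.3, 0.2, -2.4]
finger_gap: 0.0613
```

>>> {"op": "drive_tool", "data": {
  "motion": [
    [[-0.0174,0.0006,-0.0081],[-3.17,0,6.79],0.4],
    [[-0.0174,0.0006,-0.0081],[-3.17,0,6.79],0.4],
    [[-0.0174,0.0006,-0.0081],[-3.17,0,6.79],0.4],
    [[-0.0174,0.0006,-0.0081],[-3.17,0,6.79],0.4],
    [[-0.0174,0.0006,-0.0081],[-3.17,0,6.79],0.4],
    [[-0.0174,0.0006,-0.0081],[-3.17,0,6.79],0.4]
  ]
}}

```text
time: 9.1
position: [0.597, -0.0004, 0.2721]
tool_rot: [-0.151, 0.695, 0.686, 0.154]
contact_force: [0.1, -0.1, -2.1]
finger_gap: 0.0616
```

Run:
```python
from plan import *
seg([('up',(.62,-.08,.2),U(-90),13),('front',(.63,-.12,.085),U(-90))])
```

```text
t 9.1 pos [ 5.970e-01 -4.000e-04  2.721e-01] F [ 0.1 -0.1 -2.1] gap 0.0616
up       n=13 [-0.0052, 0.0018, 0.0083],[-0.02, -6.91, -0.07] | q [-0.5   0.76  0.08  1.68  0.93  1.46 -0.92] marg 0.54 err 0.000 dq 0.12 zTCP 0.196
front    n=4 [0.0217, 0.0024, 0.0213],[0.02, -0.01, -0.0] | q [-0.45  0.93  0.09  1.7   0.98  1.32 -1.05] marg 0.58 err 0.000 dq 0.04 zTCP 0.082
```

>>> {"op": "drive_tool", "data": {
  "motion": [
    [[-0.0052,0.0018,0.0083],[0,-6.91,-0.07],0.4],
    [[-0.0052,0.0018,0.0083],[0,-6.91,-0.07],0.4],
    [[-0.0052,0.0018,0.0083],[0,-6.91,-0.07],0.4],
    [[-0.0052,0.0018,0.0083],[0,-6.91,-0.07],0.4],
    [[-0.0052,0.0018,0.0083],[0,-6.91,-0.07],0.4],
    [[-0.0052,0.0018,0.0083],[0,-6.91,-0.07],0.4],
    [[-0.0052,0.0018,0.0083],[0,-6.91,-0.07],0.4],
    [[-0.0052,0.0018,0.0083],[0,-6.91,-0.07],0.4],
    [[-0.0052,0.0018,0.0083],[0,-6.91,-0.07],0.4],
    [[-0.0052,0.0018,0.0083],[0,-6.91,-0.07],0.4],
    [[-0.0052,0.0018,0.0083],[0,-6.91,-0.07],0.4],
    [[-0.0052,0.0018,0.0083],[0,-6.91,-0.07],0.4]
  ]
}}

```text
time: 10.3
position: [0.6192, -0.0748, 0.1966]
tool_rot: [0.345, 0.616, 0.619, -0.343]
contact_force: [-0.1, -0.3, -3.2]
finger_gap: 0.0613
```

>>> {"op": "drive_tool", "data": {
  "motion": [
    [[-0.0052,0.0018,0.0083],[0,-6.91,-0.07],0.4],
    [[0.0217,0.0024,0.0213],[0,0,0],0.4],
    [[0.0217,0.0024,0.0213],[0,0,0],0.4],
    [[0.0217,0.0024,0.0213],[0,0,0],0.4],
    [[0.0217,0.0024,0.0213],[0,0,0],0.4],
    [[0,0,0],[0,0,0],0.4],
    [[0,0,0],[0,0,0],0.4]
  ]
}}

```text
time: 11.0
position: [0.6302, -0.1256, 0.0818]
tool_rot: [0.38, 0.595, 0.598, -0.38]
contact_force: [0.1, 0.5, -3.1]
finger_gap: 0.0615
```

Run:
```python
from plan import *
from h import shot
import cv2
seg([('in',(.63,-.252,.085),U(-90)),('down',(.63,-.252,.051),U(-90))])
a=shot('scene')['frame'][120:420,0:320];b=shot('top')['frame'][60:300,330:560]
o=np.zeros((600,800,3),np.uint8);o[:450,:480]=cv2.resize(a,(480,450));o[:334,480:800]=cv2.resize(b,(320,334))
cv2.imwrite('pics/front1.png',o[:450,:,::-1])
```

```text
t 11.0 pos [ 0.6302 -0.1256  0.0818] F [ 0.1  0.5 -3.1] gap 0.0615
in       n=4 [-0.0141, -0.0001, 0.0303],[0.04, -0.01, 0.07] | q [-0.3   0.91  0.17  1.78  1.12  1.16 -1.05] marg 0.73 err 0.000 dq 0.04 zTCP 0.082
down     n=1 [0.0309, -0.0002, 0.0144],[-0.01, 0.01, -0.0] | q [-0.3   0.97  0.16  1.77  1.13  1.14 -1.1 ] marg 0.80 err 0.000 dq 0.06 zTCP 0.048
```

View pics/front1.png

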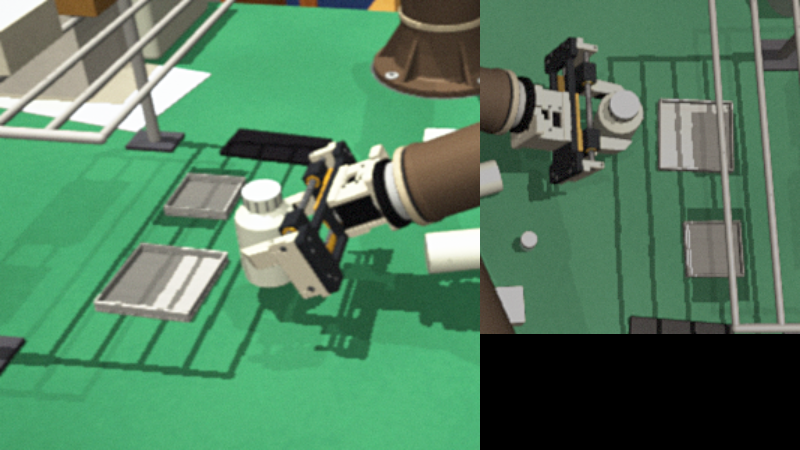

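The scene crop shows the stout bottle held upright, cap at (262,190), in front of the large tray at about (165,285). Now I move it in and lower it slowly.

>>> {"op": "drive_tool", "data": {
  "motion": [
    [[-0.0141,0,0.0301],[0,0,0],0.4],
    [[-0.0141,0,0.0301],[0,0,0],0.4],
    [[-0.0141,0,0.0301],[0,0,0],0.4],
    [[-0.0132,-0.0005,0.0282],[0,0,0],0.4],
    [[0,0,0],[0,0,0],0.4],
    [[0.0091,0,0.0042],[0,0,0],0.4],
    [[0.0091,0,0.0042],[0,0,0],0.4],
    [[0.0018,0,0.0008],[0,0,0],0.4],
    [[0,0,0],[0,0,0],0.4]
  ]
}}

```text
time: 12.0
position: [0.6306, -0.2552, 0.0583]
tool_rot: [0.38, 0.594, 0.599, -0.38]
contact_force: [0.4, -0.1, -2.1]
finger_gap: 0.061
```

Run:
```python
from plan import *
seg([('down',(.631,-.2485,.052),U(-90))])
```

```text
t 12.0 pos [ 0.6306 -0.2552  0.0583] F [ 0.4 -0.1 -2.1] gap 0.061
down     n=1 [0.0086, 0.0005, 0.0046],[0.24, -0.07, 0.37] | q [-0.3   0.97  0.16  1.77  1.13  1.14 -1.1 ] marg 0.80 err 0.000 dq 0.02 zTCP 0.049
```

>>> {"op": "drive_tool", "data": {
  "motion": [
    [[0.0018,0,0.0008],[0,0,0],0.4],
    [[0.0018,0,0.0008],[0,0,0],0.4],
    [[0.0018,0,0.0008],[0,0,0],0.4],
    [[0,0,0],[0,0,0],0.4]
  ]
}}

```text
time: 12.4
position: [0.6303, -0.2564, 0.0531]
tool_rot: [0.38, 0.594, 0.599, -0.38]
contact_force: [-0.2, 0.9, -2.3]
finger_gap: 0.0614
```

>>> {"op": "drive_tool", "data": {
  "motion": [
    [[0.0009,0,0.0004],[0,0,0],0.4],
    [[0.0009,0,0.0004],[0,0,0],0.4],
    [[0,0,0],[0,0,0],0.4]
  ]
}}

```text
time: 12.7
position: [0.6303, -0.2565, 0.0514]
tool_rot: [0.38, 0.595, 0.598, -0.38]
contact_force: [0.6, 0.2, -1.8]
finger_gap: 0.061
```

>>> {"op": "drive_tool", "data": {
  "motion": [
    [[0.0009,0,0.0004],[0,0,0],0.4],
    [[0.0009,0,0.0004],[0,0,0],0.4],
    [[0,0,0],[0,0,0],0.4]
  ]
}}

```text
time: 13.0
position: [0.6304, -0.2566, 0.0513]
tool_rot: [0.381, 0.594, 0.598, -0.38]
contact_force: [-3.8, 6.7, 10.4]
finger_gap: 0.061
```

>>> {"op": "drive_tool", "data": {
  "motion": [
    [[0.0009,0,0.0004],[0,0,0],0.4],
    [[0,0,0],[0,0,0],0.4]
  ]
}}

```text
time: 13.2
position: [0.6304, -0.2566, 0.0513]
tool_rot: [0.381, 0.594, 0.597, -0.381]
contact_force: [-5.7, 9.9, 15.8]
finger_gap: 0.0614
```

>>> {"op": "drive_tool", "data": {
  "motion": [
    [[-0.0018,0,-0.0008],[0,0,0],0.4],
    [[0,0,0],[0,0,0],0.4]
  ],
  "newtons": 8
}}

```text
time: 13.4
position: [0.6305, -0.2565, 0.0512]
tool_rot: [0.38, 0.595, 0.598, -0.38]
contact_force: [-2.0, 4.2, 5.2]
finger_gap: 0.0619
```

Run:
```python
from plan import *
from h import shot
import cv2
now()
a=shot('scene')['frame'][200:380,30:230]
cv2.imwrite('pics/in1.png',cv2.resize(a,(600,540),interpolation=cv2.INTER_CUBIC)[:,:,::-1])
```

```text
(no output)
```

View pics/in1.png

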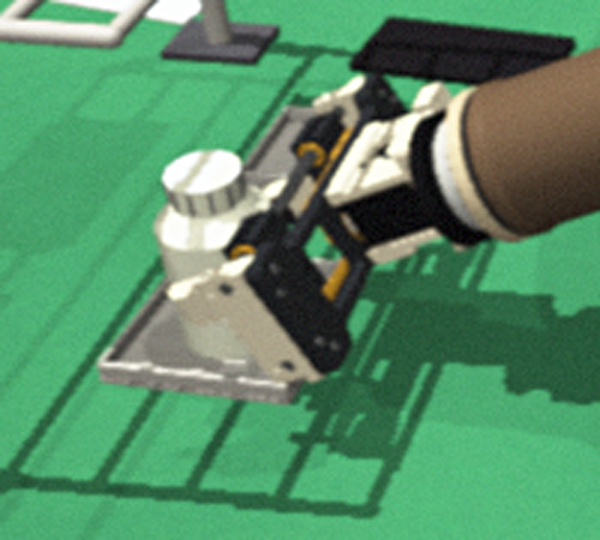

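The crop shows the stout bottle standing in the large tray, cap at (205,180), with its base inside the rim. I'll release it gently.

>>> {"op": "drive_tool", "data": {
  "motion": [
    [[0,0,0],[0,0,0],0.7],
    [[0,0,0],[0,0,0],0.75],
    [[0,0,0],[0,0,0],0.85],
    [[0,0,0],[0,0,0],1],
    [[0,0,0],[0,0,0],1],
    [[0,0,0],[0,0,0],1]
  ],
  "newtons": 5
}}

```text
time: 14.05
position: [0.6303, -0.2564, 0.0504]
tool_rot: [0.38, 0.595, 0.598, -0.38]
contact_force: [0.4, 0.2, 0.5]
finger_gap: 0.091
```

Run:
```python
from plan import *
seg([('back',(.631,-.14,.075),U(-90)),('back2',(.62,-.06,.15),U(-90))])
```

```text
t 14.05 pos [ 0.6303 -0.2564  0.0504] F [0.4 0.2 0.5] gap 0.091
back     n=3 [0.009, 0.0003, -0.036],[0.06, -0.01, 0.09] | q [-0.43  0.94  0.11  1.71  1.    1.28 -1.06] marg 0.72 err 0.000 dq 0.05 zTCP 0.072
back2    n=3 [-0.0114, -0.0036, -0.0347],[-0.0, -0.0, 0.0] | q [-0.52  0.84  0.07  1.67  0.91  1.44 -0.99] marg 0.56 err 0.000 dq 0.05 zTCP 0.147
```

>>> {"op": "drive_tool", "data": {
  "motion": [
    [[0.004,0,-0.018],[0,0,0],1],
    [[0.004,0,-0.018],[0,0,0],1],
    [[0.009,0,-0.036],[0,0,0],1],
    [[0.009,0,-0.036],[0,0,0],1],
    [[-0.0114,-0.0036,-0.0347],[0,0,0],1],
    [[-0.0114,-0.0036,-0.0347],[0,0,0],1],
    [[-0.0114,-0.0036,-0.0347],[0,0,0],1]
  ]
}}

```text
time: 14.75
position: [0.6185, -0.0643, 0.1485]
tool_rot: [0.38, 0.594, 0.6, -0.379]
contact_force: [-0.1, -0.1, 0.7]
finger_gap: 0.0918
```

```bash
cat > tilt.py <<'E'
from h import *
from scipy.optimize import minimize
def silup(f,kind,x,y,s=4,z0=.003):
    pr=PROF[kind];m=np.zeros((480*s,640*s),np.uint8);t=np.linspace(0,2*np.pi,40)
    ring=lambda u,r:np.c_[x+r*np.cos(t),y+r*np.sin(t),0*t+z0+u]
    for (u,r),(v,q) in zip(pr,pr[1:]): cv2.fillConvexPoly(m,cv2.convexHull((proj(f,np.r_[ring(u,r),ring(v,q)])*s+(s-1)/2).round().astype(np.int32)),1)
    return m
E
python3 - <<'E'
from plan import *
from tilt import *
f=shot('scene');b=shot('top')
o=np.zeros((560,800,3),np.uint8)
for fr,(r0,c0,h,w),ox in((f,(200,30,140,100),0),(b,(90,445,140,100),400)):
    im=fr['frame'].copy()[:,:,::-1]
    big=cv2.resize(im,None,fx=4,fy=4,interpolation=cv2.INTER_CUBIC)
    cs_,_=cv2.findContours(silup(fr,'stout',.6305,-.252),cv2.RETR_EXTERNAL,cv2.CHAIN_APPROX_NONE);cv2.drawContours(big,cs_,-1,(0,0,255),1)
    o[:,ox:ox+400]=big[r0*4:r0*4+560,c0*4:c0*4+400]
cv2.imwrite('pics/rel1.png',o)
seg([('away',(.58,.05,.3),L(-90)),('y-30',(.57,.08,.27),L(-30)),('y30',(.56,.1,.25),L(30)),('pre',Zz(SL,.13),lying(cs,A,1)),('grasp',SL,lying(cs,A,1))])
E
```

```text
t 14.85 pos [ 0.6205 -0.0603  0.1497] F [ 0.3  0.6 -0.6] gap 0.0919
away     n=12 [0.0044, -0.0033, -0.0163],[0.03, 7.47, 0.06] | q [ 0.37  0.39 -0.41  1.61 -0.31  1.18  0.11] marg 0.61 err 0.000 dq 0.13 zTCP 0.292
y-30     n=7 [0.0024, 0.0001, 0.0058],[3.62, -0.01, -7.77] | q [ 0.25  0.63 -0.58  1.34  0.02  1.56  0.76] marg 0.44 err 0.000 dq 0.10 zTCP 0.263
y30      n=7 [0.0003, 0.0024, 0.0033],[3.62, 0.0, -7.77] | q [ 0.08  0.71 -0.74  1.32  0.41  1.72  1.43] marg 0.28 err 0.000 dq 0.10 zTCP 0.243
pre      n=9 [-0.0059, 0.0003, 0.0119],[3.54, 0.0, -7.59] | q [ 0.09  0.72 -0.95  1.81  0.97  1.35  2.14] marg 0.30 err 0.000 dq 0.09 zTCP 0.123
grasp    n=3 [-0.0143, 0.0001, 0.0306],[-0.01, -0.0, 0.01] | q [ 0.03  0.85 -0.87  1.87  1.1   1.24  2.  ] marg 0.34 err 0.000 dq 0.05 zTCP 0.022
```

View pics/rel1.png

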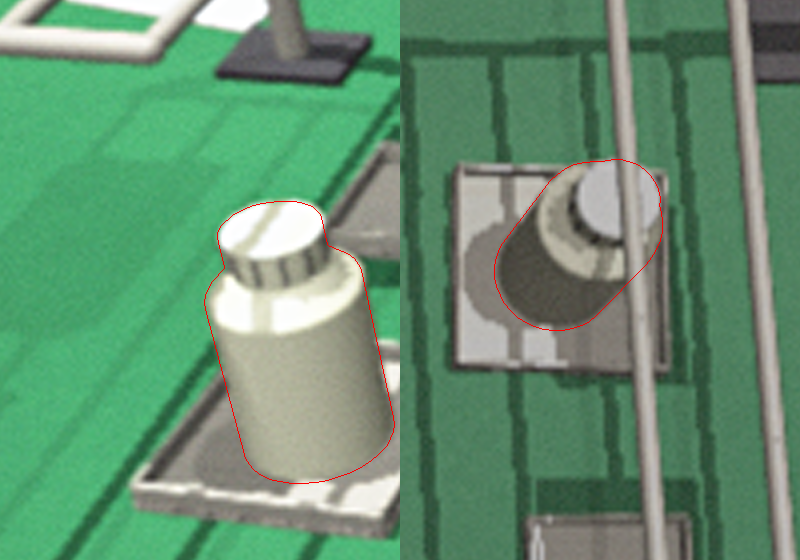

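The overlay of the predicted upright outline at (0.6305, -0.252) matches the stout bottle in both views, so it is standing and centred. Next is the slim bottle.

>>> {"op": "drive_tool", "data": {
  "motion": [
    [[0.0044,-0.0033,-0.0163],[0,7.47,0.06],1],
    [[0.0044,-0.0033,-0.0163],[0,7.47,0.06],1],
    [[0.0044,-0.0033,-0.0163],[0,7.47,0.06],1],
    [[0.0044,-0.0033,-0.0163],[0,7.47,0.06],1],
    [[0.0044,-0.0033,-0.0163],[0,7.47,0.06],1],
    [[0.0044,-0.0033,-0.0163],[0,7.47,0.06],1],
    [[0.0044,-0.0033,-0.0163],[0,7.47,0.06],1],
    [[0.0044,-0.0033,-0.0163],[0,7.47,0.06],1],
    [[0.0044,-0.0033,-0.0163],[0,7.47,0.06],1],
    [[0.0044,-0.0033,-0.0163],[0,7.47,0.06],1],
    [[0.0044,-0.0033,-0.0163],[0,7.47,0.06],1],
    [[0.0044,-0.0033,-0.0163],[0,7.47,0.06],1]
  ]
}}

```text
time: 16.05
position: [0.5789, 0.0485, 0.2916]
tool_rot: [-0.152, 0.691, 0.689, 0.155]
contact_force: [0.3, 0.6, -0.6]
finger_gap: 0.0922
```

>>> {"op": "drive_tool", "data": {
  "motion": [
    [[0.0024,0.0001,0.0058],[3.62,0,-7.77],1],
    [[0.0024,0.0001,0.0058],[3.62,0,-7.77],1],
    [[0.0024,0.0001,0.0058],[3.62,0,-7.77],1],
    [[0.0024,0.0001,0.0058],[3.62,0,-7.77],1],
    [[0.0024,0.0001,0.0058],[3.62,0,-7.77],1],
    [[0.0024,0.0001,0.0058],[3.62,0,-7.77],1],
    [[0.0024,0.0001,0.0058],[3.62,0,-7.77],1]
  ]
}}

```text
time: 16.75
position: [0.566, 0.076, 0.2595]
tool_rot: [-0.209, 0.253, 0.943, 0.054]
contact_force: [-0.3, -0.3, 0.4]
finger_gap: 0.0918
```

>>> {"op": "drive_tool", "data": {
  "motion": [
    [[0.0003,0.0024,0.0033],[3.62,0,-7.77],1],
    [[0.0003,0.0024,0.0033],[3.62,0,-7.77],1],
    [[0.0003,0.0024,0.0033],[3.62,0,-7.77],1],
    [[0.0003,0.0024,0.0033],[3.62,0,-7.77],1],
    [[0.0003,0.0024,0.0033],[3.62,0,-7.77],1],
    [[0.0003,0.0024,0.0033],[3.62,0,-7.77],1],
    [[0.0003,0.0024,0.0033],[3.62,0,-7.77],1]
  ]
}}

```text
time: 17.45
position: [0.5561, 0.0932, 0.2394]
tool_rot: [-0.21, -0.253, 0.943, -0.058]
contact_force: [-0.6, 0.3, -0.0]
finger_gap: 0.0921
```

Run:
```python
from plan import *
seg([('pre',Zz(SL,.13),lying(cs,A,1)),('grasp',SL,lying(cs,A,1))])
```

```text
t 17.45 pos [0.5561 0.0932 0.2394] F [-0.6  0.3 -0. ] gap 0.0921
pre      n=9 [-0.0063, 0.0005, 0.0113],[3.52, -0.03, -7.58] | q [ 0.09  0.72 -0.96  1.81  0.97  1.35  2.14] marg 0.31 err 0.000 dq 0.09 zTCP 0.123
grasp    n=3 [-0.0144, 0.0, 0.0306],[-0.0, 0.0, 0.01] | q [ 0.04  0.85 -0.88  1.87  1.11  1.24  2.  ] marg 0.34 err 0.000 dq 0.05 zTCP 0.022
```

>>> {"op": "drive_tool", "data": {
  "motion": [
    [[-0.0063,0.0005,0.0113],[3.52,-0.03,-7.58],1],
    [[-0.0063,0.0005,0.0113],[3.52,-0.03,-7.58],1],
    [[-0.0063,0.0005,0.0113],[3.52,-0.03,-7.58],1],
    [[-0.0063,0.0005,0.0113],[3.52,-0.03,-7.58],1],
    [[-0.0063,0.0005,0.0113],[3.52,-0.03,-7.58],1],
    [[-0.0063,0.0005,0.0113],[3.52,-0.03,-7.58],1],
    [[-0.0063,0.0005,0.0113],[3.52,-0.03,-7.58],1],
    [[-0.0063,0.0005,0.0113],[3.52,-0.03,-7.58],1],
    [[-0.0063,0.0005,0.0113],[3.52,-0.03,-7.58],1],
    [[0,0,0],[0,0,0],1]
  ]
}}

```text
time: 18.45
position: [0.5543, 0.1007, 0.1223]
tool_rot: [0.133, 0.776, -0.593, 0.172]
contact_force: [-0.4, -0.7, 0.5]
finger_gap: 0.0915
```

Run:
```python
from plan import *
from h import shot
import cv2
seg([('grasp',SL,lying(cs,A,1))])
a=shot('wrist')['frame']
cv2.imwrite('pics/pre2.png',a[100:,:,::-1])
```

```text
t 18.45 pos [0.5543 0.1007 0.1223] F [-0.4 -0.7  0.5] gap 0.0915
grasp    n=3 [-0.0145, -0.0006, 0.0302],[0.06, -0.02, -0.01] | q [ 0.04  0.85 -0.88  1.87  1.11  1.24  2.  ] marg 0.34 err 0.000 dq 0.05 zTCP 0.022
```

View pics/pre2.png

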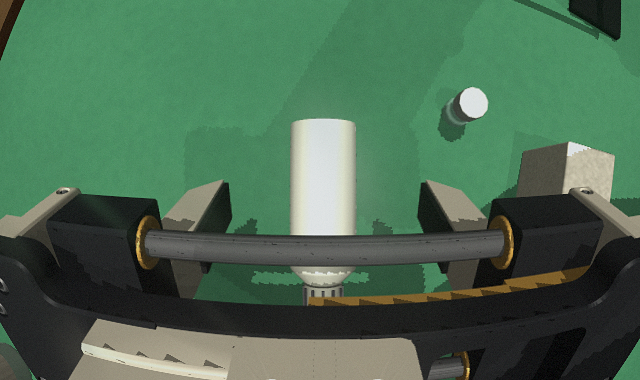

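The slim bottle is centred between the fingers (axis at column 324, fingers at 228 and 422) and lines up with the tool. I'll grasp it and lift.

>>> {"op": "drive_tool", "data": {
  "motion": [
    [[-0.0145,-0.0005,0.0302],[0,0,0],1],
    [[-0.0145,-0.0005,0.0302],[0,0,0],1],
    [[-0.0145,-0.0005,0.0302],[0,0,0],1],
    [[0,0,0],[0,0,0],0.8],
    [[0,0,0],[0,0,0],0.5],
    [[0,0,0],[0,0,0],0.25],
    [[0,0,0],[0,0,0],0.25],
    [[0,0,0],[0,0,0],0.25],
    [[0,0,0],[0,0,0],0.25],
    [[0,0,0],[0,0,0],0.25]
  ],
  "newtons": 25
}}

```text
time: 19.5
position: [0.5577, 0.1019, 0.0238]
tool_rot: [0.132, 0.774, -0.595, 0.172]
contact_force: [-2.6, -0.3, 5.7]
finger_gap: 0.0473
```

Run:
```python
from plan import *
g=now();gp=g[1]-g[2].apply(G);ca=np.array([np.cos(cs),np.sin(cs),0]);print('grasp',gp.round(4),'along',((gp-[.5532,.1112,.0245])@ca).round(4),g[0].round(2))
seg([('lift',Zz(SL,.25),lying(cs,A,1)),('y60',(.54,.08,.28),L(60)),('y0',(.52,.04,.28),L(0)),('y-45',(.5,0,.28),L(-45)),('y-90',(.48,-.02,.28),L(-90)),('up',(.46,-.06,.2),U(-90)),('front',(.457,-.13,.1),U(-90)),('in',(.457,-.26,.1),U(-90))])
```

```text
grasp [0.5568 0.1052 0.031 ] along -0.0068 [ 0.03  0.85 -0.87  1.86  1.1   1.25  2.  ]
t 19.5 pos [0.5577 0.1019 0.0238] F [-2.6 -0.3  5.7] gap 0.0473
lift     n=6 [0.0153, 0.0003, -0.0331],[0.02, -0.01, -0.07] | q [ 0.14  0.58 -1.02  1.68  0.84  1.5   2.31] marg 0.25 err 0.000 dq 0.05 zTCP 0.243
y60      n=6 [0.0062, 0.0027, -0.0027],[-3.19, -0.0, 6.84] | q [ 0.1   0.61 -0.85  1.46  0.58  1.71  1.82] marg 0.28 err 0.000 dq 0.08 zTCP 0.273
y0       n=7 [0.0052, -0.0028, 0.0025],[-3.62, -0.0, 7.77] | q [ 0.25  0.59 -0.65  1.41  0.19  1.66  1.16] marg 0.27 err 0.000 dq 0.09 zTCP 0.273
y-45     n=6 [0.001, -0.0071, 0.0004],[-3.17, 0.0, 6.8] | q [ 0.44  0.47 -0.52  1.56 -0.1   1.46  0.74] marg 0.36 err 0.000 dq 0.07 zTCP 0.273
y-90     n=6 [-0.0015, -0.0041, -0.0007],[-3.17, 0.01, 6.8] | q [ 0.56  0.28 -0.4   1.82 -0.35  1.16  0.32] marg 0.59 err 0.000 dq 0.07 zTCP 0.273
up       n=12 [-0.0025, -0.0017, 0.0081],[-0.0, -7.5, -0.0] | q [-0.44  0.63 -0.25  2.01  0.9   1.56 -1.25] marg 0.44 err 0.000 dq 0.17 zTCP 0.196
front    n=4 [0.0152, -0.0007, 0.0264],[-0.01, -0.01, 0.0] | q [-0.36  0.8  -0.19  2.11  1.05  1.37 -1.42] marg 0.46 err 0.000 dq 0.05 zTCP 0.097
in       n=4 [-0.0137, -0.0, 0.0295],[0.0, 0.0, 0.0] | q [-0.17  0.77 -0.09  2.2   1.28  1.24 -1.41] marg 0.37 err 0.000 dq 0.06 zTCP 0.096
```

>>> {"op": "drive_tool", "data": {
  "motion": [
    [[0.005,0,-0.01],[0,0,0],0.25],
    [[0.0153,0.0003,-0.0331],[0,0,0],0.25],
    [[0.0153,0.0003,-0.0331],[0,0,0],0.25],
    [[0.0153,0.0003,-0.0331],[0,0,0],0.25],
    [[0.0153,0.0003,-0.0331],[0,0,0],0.25],
    [[0.0153,0.0003,-0.0331],[0,0,0],0.25],
    [[0.0153,0.0003,-0.0331],[0,0,0],0.25]
  ]
}}

```text
time: 20.2
position: [0.5552, 0.1021, 0.2551]
tool_rot: [0.131, 0.774, -0.595, 0.172]
contact_force: [0.8, 0.2, -1.5]
finger_gap: 0.0474
```

>>> {"op": "drive_tool", "data": {
  "motion": [
    [[0.0062,0.0027,-0.0027],[-3.19,0,6.84],0.25],
    [[0.0062,0.0027,-0.0027],[-3.19,0,6.84],0.25],
    [[0.0062,0.0027,-0.0027],[-3.19,0,6.84],0.25],
    [[0.0062,0.0027,-0.0027],[-3.19,0,6.84],0.25],
    [[0.0062,0.0027,-0.0027],[-3.19,0,6.84],0.25],
    [[0.0062,0.0027,-0.0027],[-3.19,0,6.84],0.25]
  ]
}}

```text
time: 20.8
position: [0.5377, 0.0773, 0.2841]
tool_rot: [-0.187, -0.483, 0.848, -0.107]
contact_force: [-0.0, 0.2, -1.1]
finger_gap: 0.0474
```

>>> {"op": "drive_tool", "data": {
  "motion": [
    [[0.0052,-0.0028,0.0025],[-3.62,0,7.77],0.25],
    [[0.0052,-0.0028,0.0025],[-3.62,0,7.77],0.25],
    [[0.0052,-0.0028,0.0025],[-3.62,0,7.77],0.25],
    [[0.0052,-0.0028,0.0025],[-3.62,0,7.77],0.25],
    [[0.0052,-0.0028,0.0025],[-3.62,0,7.77],0.25],
    [[0.0052,-0.0028,0.0025],[-3.62,0,7.77],0.25],
    [[0.0052,-0.0028,0.0025],[-3.62,0,7.77],0.25]
  ]
}}

```text
time: 21.5
position: [0.5164, 0.0399, 0.2832]
tool_rot: [-0.216, 0.006, 0.976, 0.001]
contact_force: [0.2, -0.7, -1.3]
finger_gap: 0.0475
```

>>> {"op": "drive_tool", "data": {
  "motion": [
    [[0.001,-0.0071,0.0004],[-3.17,0,6.8],0.25],
    [[0.001,-0.0071,0.0004],[-3.17,0,6.8],0.25],
    [[0.001,-0.0071,0.0004],[-3.17,0,6.8],0.25],
    [[0.001,-0.0071,0.0004],[-3.17,0,6.8],0.25],
    [[0.001,-0.0071,0.0004],[-3.17,0,6.8],0.25],
    [[0.001,-0.0071,0.0004],[-3.17,0,6.8],0.25],
    [[-0.0015,-0.0041,-0.0007],[-3.17,0,6.8],0.25],
    [[-0.0015,-0.0041,-0.0007],[-3.17,0,6.8],0.25],
    [[-0.0015,-0.0041,-0.0007],[-3.17,0,6.8],0.25],
    [[-0.0015,-0.0041,-0.0007],[-3.17,0,6.8],0.25],
    [[-0.0015,-0.0041,-0.0007],[-3.17,0,6.8],0.25],
    [[-0.0015,-0.0041,-0.0007],[-3.17,0,6.8],0.25]
  ]
}}

```text
time: 22.7
position: [0.4793, -0.0167, 0.2837]
tool_rot: [-0.151, 0.695, 0.686, 0.154]
contact_force: [0.3, 0.2, -1.3]
finger_gap: 0.047
```

Run:
```python
from plan import *
seg([('up',(.46,-.06,.2),U(-90),13),('front',(.457,-.13,.1),U(-90))])
```

```text
t 22.7 pos [ 0.4793 -0.0167  0.2837] F [ 0.3  0.2 -1.3] gap 0.047
up       n=13 [-0.002, -0.0015, 0.0084],[-0.01, -6.92, -0.06] | q [-0.43  0.64 -0.26  2.01  0.9   1.57 -1.25] marg 0.43 err 0.000 dq 0.16 zTCP 0.196
front    n=4 [0.0151, -0.0007, 0.0264],[-0.01, -0.0, 0.0] | q [-0.35  0.8  -0.21  2.11  1.05  1.38 -1.42] marg 0.46 err 0.000 dq 0.05 zTCP 0.097
```

>>> {"op": "drive_tool", "data": {
  "motion": [
    [[-0.002,-0.0015,0.0084],[0,-6.92,-0.06],0.25],
    [[-0.002,-0.0015,0.0084],[0,-6.92,-0.06],0.25],
    [[-0.002,-0.0015,0.0084],[0,-6.92,-0.06],0.25],
    [[-0.002,-0.0015,0.0084],[0,-6.92,-0.06],0.25],
    [[-0.002,-0.0015,0.0084],[0,-6.92,-0.06],0.25],
    [[-0.002,-0.0015,0.0084],[0,-6.92,-0.06],0.25],
    [[-0.002,-0.0015,0.0084],[0,-6.92,-0.06],0.25],
    [[-0.002,-0.0015,0.0084],[0,-6.92,-0.06],0.25],
    [[-0.002,-0.0015,0.0084],[0,-6.92,-0.06],0.25],
    [[-0.002,-0.0015,0.0084],[0,-6.92,-0.06],0.25],
    [[-0.002,-0.0015,0.0084],[0,-6.92,-0.06],0.25],
    [[-0.002,-0.0015,0.0084],[0,-6.92,-0.06],0.25]
  ]
}}

```text
time: 23.9
position: [0.4621, -0.0576, 0.1987]
tool_rot: [0.345, 0.616, 0.62, -0.343]
contact_force: [-0.3, 0.3, -1.9]
finger_gap: 0.0473
```

>>> {"op": "drive_tool", "data": {
  "motion": [
    [[-0.002,-0.0015,0.0084],[0,-6.92,-0.06],0.25],
    [[0.0151,-0.0007,0.0264],[0,0,0],0.25],
    [[0.0151,-0.0007,0.0264],[0,0,0],0.25],
    [[0.0151,-0.0007,0.0264],[0,0,0],0.25],
    [[0.0151,-0.0007,0.0264],[0,0,0],0.25],
    [[0,0,0],[0,0,0],0.25],
    [[0,0,0],[0,0,0],0.25]
  ]
}}

```text
time: 24.6
position: [0.4574, -0.1366, 0.0963]
tool_rot: [0.379, 0.595, 0.598, -0.38]
contact_force: [-0.7, -0.4, -1.0]
finger_gap: 0.0474
```

Run:
```python
from plan import *
from tilt import *
g=now();gp=g[1]-g[2].apply(G);print(gp)
o=np.zeros((600,800,3),np.uint8)
for fr,(r0,c0),ox in((shot('scene'),(175,90),0),(shot('top'),(165,420),400)):
    big=cv2.resize(fr['frame'][:,:,::-1],None,fx=4,fy=4,interpolation=cv2.INTER_CUBIC)
    cs_,_=cv2.findContours(silup(fr,'slim',gp[0],gp[1]-.0065,z0=gp[2]-.061),cv2.RETR_EXTERNAL,cv2.CHAIN_APPROX_NONE);cv2.drawContours(big,cs_,-1,(0,0,255),1)
    o[:,ox:ox+400]=big[r0*4:r0*4+600,c0*4:c0*4+400]
cv2.imwrite('pics/front2.png',o)
seg([('in',(.457,-.257,.09),U(-90),6),('down',(.457,-.257,.068),U(-90),3)])
```

```text
[ 0.45738482 -0.12938466  0.09970732]
t 24.7 pos [ 0.4581 -0.1359  0.0968] F [-0.3  0.7 -1.7] gap 0.0474
in       n=6 [-0.0075, -0.0002, 0.0201],[0.03, -0.02, 0.03] | q [-0.17  0.8  -0.1   2.2   1.28  1.25 -1.44] marg 0.37 err 0.000 dq 0.04 zTCP 0.087
down     n=3 [0.0066, -0.0001, 0.0031],[0.01, 0.01, 0.01] | q [-0.18  0.84 -0.1   2.19  1.3   1.23 -1.48] marg 0.37 err 0.000 dq 0.02 zTCP 0.065
```

View pics/front2.png

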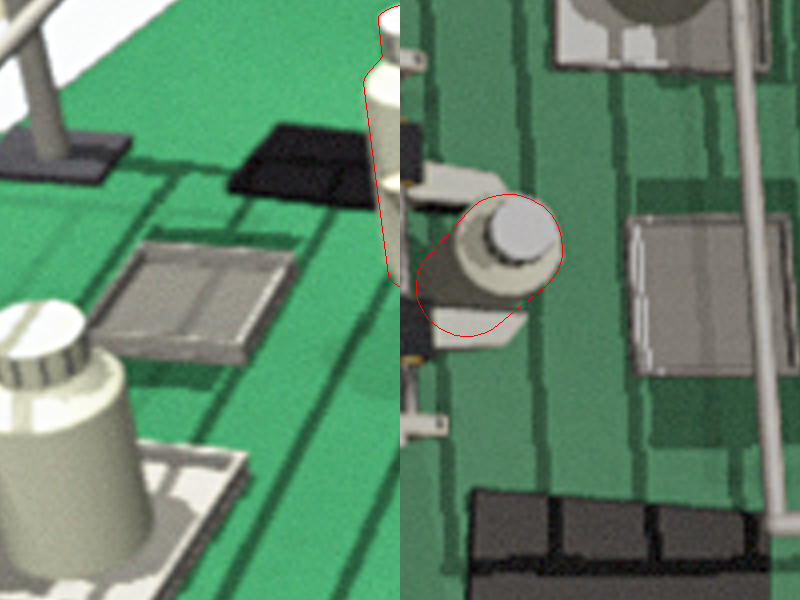

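The predicted outline matches the slim bottle, which is upright in front of the small tray at scene crop (190,300). I move in and lower it.

>>> {"op": "drive_tool", "data": {
  "motion": [
    [[-0.0075,-0.0002,0.0201],[0,0,0],0.25],
    [[-0.0075,-0.0002,0.0201],[0,0,0],0.25],
    [[-0.0075,-0.0002,0.0201],[0,0,0],0.25],
    [[-0.0075,-0.0002,0.0201],[0,0,0],0.25],
    [[-0.0075,-0.0002,0.0201],[0,0,0],0.25],
    [[-0.0075,-0.0002,0.0201],[0,0,0],0.25],
    [[0,0,0],[0,0,0],0.25],
    [[0.0066,0,0.0031],[0,0,0],0.25],
    [[0.0066,0,0.0031],[0,0,0],0.25],
    [[0.0066,0,0.0031],[0,0,0],0.25],
    [[0,0,0],[0,0,0],0.25]
  ]
}}

```text
time: 25.8
position: [0.4568, -0.2645, 0.0629]
tool_rot: [0.379, 0.594, 0.599, -0.38]
contact_force: [0.2, 0.2, -1.8]
finger_gap: 0.0473
```

>>> {"op": "drive_tool", "data": {
  "motion": [
    [[0.0014,0,0.0006],[0,0,0],0.25],
    [[0,0,0],[0,0,0],0.25]
  ]
}}

```text
time: 26.0
position: [0.4566, -0.2652, 0.0624]
tool_rot: [0.38, 0.594, 0.598, -0.38]
contact_force: [-0.1, -0.5, -1.5]
finger_gap: 0.0471
```

>>> {"op": "drive_tool", "data": {
  "motion": [
    [[0.0009,0,0.0004],[0,0,0],0.25],
    [[0,0,0],[0,0,0],0.25]
  ]
}}

```text
time: 26.2
position: [0.4566, -0.2654, 0.0617]
tool_rot: [0.38, 0.595, 0.598, -0.38]
contact_force: [0.2, 0.7, -2.0]
finger_gap: 0.0476
```

Grasp height is 65 mm and contact should come at about 64 mm, so I continue in 1 mm steps.

>>> {"op": "drive_tool", "data": {
  "motion": [
    [[0.0009,0,0.0004],[0,0,0],0.25],
    [[0,0,0],[0,0,0],0.25]
  ]
}}

```text
time: 26.4
position: [0.4566, -0.2655, 0.0609]
tool_rot: [0.38, 0.595, 0.598, -0.38]
contact_force: [0.4, 0.7, 0.9]
finger_gap: 0.0471
```

>>> {"op": "drive_tool", "data": {
  "motion": [
    [[0.0007,0,0.0003],[0,0,0],0.25],
    [[0,0,0],[0,0,0],0.25]
  ]
}}

```text
time: 26.6
position: [0.4565, -0.2657, 0.0609]
tool_rot: [0.381, 0.594, 0.598, -0.381]
contact_force: [-0.8, 1.9, 6.3]
finger_gap: 0.0471
```

>>> {"op": "drive_tool", "data": {
  "motion": [
    [[-0.0004,0,-0.0002],[0,0,0],0.25],
    [[0,0,0],[0,0,0],0.54],
    [[0,0,0],[0,0,0],0.58],
    [[0,0,0],[0,0,0],0.66],
    [[0,0,0],[0,0,0],0.8],
    [[0,0,0],[0,0,0],1],
    [[0,0,0],[0,0,0],1],
    [[0,0,0],[0,0,0],1]
  ],
  "newtons": 6
}}

```text
time: 27.4
position: [0.4565, -0.2653, 0.0603]
tool_rot: [0.38, 0.595, 0.598, -0.38]
contact_force: [-0.2, 0.2, 0.6]
finger_gap: 0.0881
```

>>> {"op": "drive_tool", "data": {
  "motion": [
    [[0.004,0,-0.018],[0,0,0],1],
    [[0.004,0,-0.018],[0,0,0],1],
    [[0.009,0,-0.036],[0,0,0],1],
    [[0.009,0,-0.036],[0,0,0],1],
    [[-0.0114,0,-0.0347],[0,0,0],1],
    [[-0.0114,0,-0.0347],[0,0,0],1],
    [[-0.0114,0,-0.0347],[0,0,0],1],
    [[-0.02,0,-0.02],[0,0,0],1],
    [[0,0,0],[0,0,0],1]
  ]
}}

```text
time: 28.3
position: [0.4572, -0.0647, 0.1861]
tool_rot: [0.381, 0.595, 0.599, -0.378]
contact_force: [-0.8, -0.5, -0.4]
finger_gap: 0.0918
```

Run:
```python
from plan import *
from tilt import *
print(now()[3])
o=np.zeros((600,800,3),np.uint8)
for fr,(r0,c0),ox in((shot('scene'),(190,40),0),(shot('top'),(130,440),400)):
    big=cv2.resize(fr['frame'][:,:,::-1],None,fx=4,fy=4,interpolation=cv2.INTER_CUBIC)
    for k,x,y in(('slim',.457,-.264),('stout',.6305,-.252)):
        cs_,_=cv2.findContours(silup(fr,k,x,y),cv2.RETR_EXTERNAL,cv2.CHAIN_APPROX_NONE);cv2.drawContours(big,cs_,-1,(0,0,255),1)
    o[:,ox:ox+400]=big[r0*4:r0*4+600,c0*4:c0*4+400]
    for n in ('vial_a','phone','carton','dish','pen'): print(n,[(round(p['p'],2),np.round(p['location'])) for p in finder.spot_in(fr,n)[:2]])
cv2.imwrite('pics/final.png',o)
```

```text
{'time': 28.3, 'q': array([-0.43538148,  0.64958537, -0.25554575,  2.02763981,  0.9045179 ,
        1.54484104, -1.27546508]), 'dq': array([ 0.02085734,  0.04703862,  0.02864224,  0.04142131,  0.02029725,
       -0.05875598, -0.04400591]), 'joint_torque': array([ -0.81037324, -64.86602068,  -1.31559692, -12.93201864,
         1.19303986,   6.20764956,   0.71540225]), 'position': array([ 0.45724326, -0.06469701,  0.1860836 ]), 'tool_rot': array([ 0.3806472 ,  0.59513837,  0.59857503, -0.37765852]), 'contact_force': array([-0.83091025, -0.50759736, -0.44945623]), 'torque': array([ 1.08798619, -0.08887695, -0.01771114]), 'finger_gap': 0.09178619913475157}
vial_a [(0.75, array([256., 270.])), (0.61, array([287., 104.]))]
phone [(0.74, array([221., 185.]))]
carton [(0.74, array([258., 148.])), (0.63, array([226., 299.]))]
dish [(0.73, array([227., 131.])), (0.72, array([320., 507.]))]
pen [(0.68, array([257., 495.]))]
vial_a [(0.64, array([152., 489.])), (0.48, array([165., 214.]))]
phone [(0.68, array([309., 474.]))]
carton []
dish [(0.81, array([167., 154.]))]
pen [(0.89, array([270., 152.]))]
```

View pics/final.png

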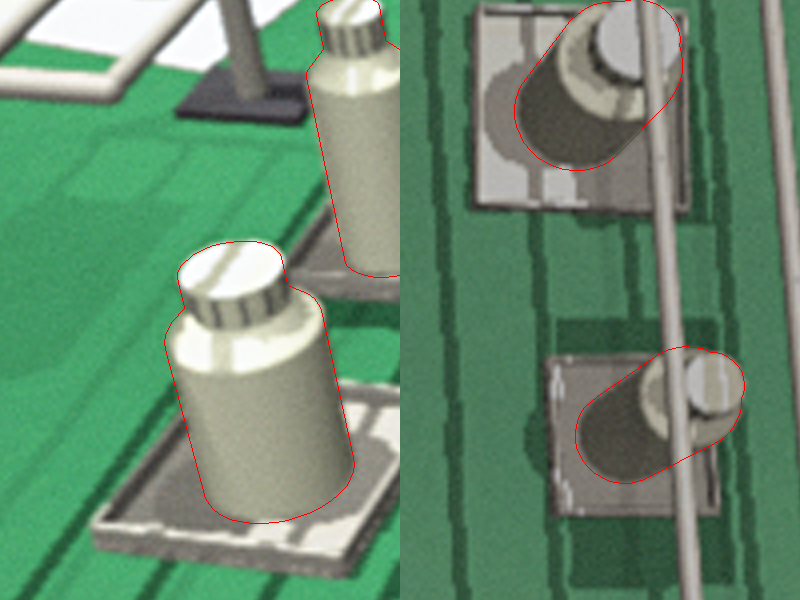

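Both bottles match their upright outlines, each centred in its own tray. The phone, pen and dish are within a few pixels of their first positions, and so are the carton and vials where they were found. Handing in.

```bash
python3 -c "
from plant import arm
print(arm.finish_job())"
```

```text
the job is handed in; nothing more can be done
None
```

Both bottles are standing cap up in their own trays, the stout one in the large tray and the slim one in the small tray. I handed the job in at about 29 s of the 67 s allowed. No verdict was reported.

I gripped each bottle lying down with the tool tilted 25°, turned it upright in front of the shelf, slid it in under the shelf and lowered it in 1–2 mm steps. Contact force read at the wrist peaked at about 16 N for the stout bottle and 6 N for the slim one, against the 35 N limit. I opened the jaws slowly and backed the arm out clear.

**Last checks that passed:**
- In both cameras the released bottles match outlines computed for upright bottles at (0.6305, -0.252) and (0.457, -0.264). Those points are about 1–3 mm from my tray centres.
- The top and scene cameras disagreed by 4–6 mm on the tray centres. I used averages, which leaves both bottles well inside the 18 mm and 25 mm limits.
- The phone, pen and dish were found within a few pixels of where they started.

**Checks that were less clear:**
- **Carton and vials:** the final detections were incomplete. The carton was found near its old place in the scene view only, with a false hit ranked above it, and the top view missed it. The two vials were each found in one view only.
- **First contacts:** the wrist read 6–8 N while each bottle was being gripped on the table. The stout bottle's first touch in its tray also pushed sideways by up to 10 N, so I eased off before releasing.

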